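# Open the dry jar under the magnifier lamp and rack the tall vial

## Robot

A 6-joint arm with a two-finger parallel gripper is mounted at the origin on the work surface. World frame = base frame: x ahead of the robot, y to its left, z up, the work surface at z = 0. Lengths are in m, angles in degrees, forces in N, time in s.
With the tool pointing down it reaches from about 0.375 to 0.9 m from the base axis. Payload 3.1 kg.
Tool frame: the origin (TCP) lies at the very end of the fingers, on their centre line; the grasp point (between the pads) lies 19 mm behind it; z points along the fingers, y is the line along which they close (so a half turn about z gives the same grasp; the last joint's range is limited). The gripper opens to 87 mm and grips with 3 to 60 N. Pads are 19 mm wide; open, the fingers measure 117 mm over their backs; the gripper's body (75 mm by 190 mm) begins 51 mm behind the grasp point.
Start: joints at [-86.316, 30.224, 82.088, -0, 67.689, -10.227], TCP at [0.15, -0.607, 0.223] pointing down, gripper open.
Joint ranges: [-176.69, 176.69], [-43.24, 126.21], [12.49, 139.97], [-82, 262], [0, 151.66], [-163.58, 163.58]. Speed limits (degrees/s): [159.86, 159.86, 180, 180, 180, 180].

## Interface

Orientations are given as a 3x3 rotation matrix whose columns are the frame's x, y, z axes.
In Python, from rig import bot gives the robot as it stands.
- The arm moves only by the tool move_arm, never from a script. Its argument "increments" is a list of rows, each an object with "xyz": the shift along the tool's x, y, z in mm, a list of three; "roll": the turn about the tool's z in rad; "grip": the opening in per cent of the stroke, from 0 (shut) to 100 (fully open). A call has 1 to 5 rows; each row shifts and turns the commanded pose from where the row before left it, along the tool's axes as they then stand; what a row does not reach is not made up. A row lasts 1/12 s, in which the tool goes at most 41.7 mm and 7.16 degrees, less where a joint would pass 70% of its speed; a pose out of reach is approached as far as the arm can. A call is refused whole if a number of a shift passes 41.7 or a number of a turn 0.125, either way. A call with a gripper value outside its range is refused whole. The fingers move at their own pace and stop on an object; the grip force is fixed at half the most. Time passes only in rows, so rows that do not move let the fingers close. It gives the time, the measured TCP pose, the force, the opening and the grip force at its end, in the units of the state.
- bot.read_state(): the state, without advancing time (a new reading comes with each control period).
- bot.capture(name): name is "side" or "top" or "wrist"; returns (picture, depth): 480x640x3 uint8, red, green, blue; 480x640 float32, m along the optical axis (not along the pixel's ray), 0 where there is no reading.
- bot.camera_model(name): a dict with "intrinsics" (3x3 intrinsics, pixels), "D" ([k1, k2, p1, p2, k3] as OpenCV has them; the pictures are not rectified), "rvec" (rotation vector, rad) and "tvec" (3), from world to camera coordinates, as OpenCV has them; the wrist camera has in their place "tool_from_camera" (4x4, takes a point from camera to tool coordinates, whose origin is the TCP and whose axes are the flange's). Camera axes: x right, y down, z forward; pixel columns grow to the right and rows downward; lengths in m; the calibration is good to about 2 mm. A picture is of the moment at which its call begins: read the wrist's pose just before it. camera_model takes no time and is no camera call.
- bot.hand_in(): hands the job in; it is judged then, once.
Trained networks look in the newest picture that a camera, given by its name, has taken for a name from the list of things; names that differ only in an ending like _2 or _b are one class to them, and where a whole thing is asked for, a point or a joint stands for the part that bears it (a point fixed in the world has none). Each returns a list of dicts, best first, with "conf" (0 to 1); they miss things now and then, are a little off and sometimes report something else, mostly with a low value. They report only what shows in the picture. A call takes as long as a camera call.
- bot.spot_in(label, camera): "at" ([x, y, z] in m, in the coordinates of the camera as it stood for that picture, good to about 4 mm: the middle of the surface that is visible of it).
- bot.trace(label, camera): "mask" (480x640 bool, what is visible of it).
The state is a dict: "time_s": time; "joint_positions": joint angles; "qvel": joint speeds; "tau": joint torques, N m; "position": TCP position; "tcp_rot": TCP orientation; "force": force on the tool from outside, world axes, zero at the start; "moment": the same for the moment, N m; "opening": opening from 0.0 (shut) to 1.0 (fully open); "grasp_force": force on a finger pad.
Only numpy, scipy, OpenCV 4.12 (cv2) and the standard library are available. Lean on these libraries where they do the work, as an engineer would, in place of code of your own. Each camera call takes 0.05 s, during which the arm holds its last target. There are 200 camera calls.

## Task

Lift the lid off the desiccator jar by its knob, working in from the side without touching the magnifier lamp that hangs over it, and lower the lid gently, rim down, onto a clear part of the bench mat, letting go of the knob only once you feel the lid rest on the mat. Then take the taller of the two vials out of the jar and stand it fully home in a free hole of the vial rack. Leave the short vials where they stand and do not disturb anything else on the bench.

Things in the scene. Friction and masses are not known exactly. Their poses are not given: they have to be found in the camera images.
- jar: White plastic desiccator base, fixed: a round bowl 152 mm across and 85 mm high, topped by a flat flange 180 mm across with a mouth of 144 mm. Origin at the centre of its underside, z up; its +x axis points towards the lamp (the side where its small tap is). The lid lies loose on the flange, 85 mm above the origin.
- insert (a point): Centre of the top of the white vial block inside the jar, 57 mm above the jar's origin (28 mm below the flange). The block is 56 mm along the jar's x, 104 mm along its y, with two sockets 27 mm across and 20 mm deep at y = +30 and -30 mm. The tall vial stands in one, a short vial in the other.
- lid: Clear domed lid, 0.3 to 0.5 kg, 180 mm across its flat rim, 98 mm high with its knob; origin at the centre of the rim's underside, z up. The dome's top is 58 mm above the origin. The tall vial stands 32 mm up into the hollow, which leaves it about 20 mm all round: lift straight up by 40 mm or more before going sideways.
- knob (a point): Point on the lid's axis at the height to grip, 84 mm above the lid's origin: middle of the round upright grey knob, 34 mm across, from 70 to 98 mm above the lid's origin, on a thinner neck.
- tall_vial: The taller vial: clear glass cylinder 24 mm across, 80 mm high with its black cap (top 18 mm), about 35 g, upright in the jar under the lid, its top 32 mm above the jar's flange; origin at the centre of its foot, z up.
- short_vial: The same kind of vial but 55 mm high, in the jar's other socket, 60 mm from the tall one, its top 7 mm above the flange; origin at the centre of its foot. To be left there.
- rack: White vial rack fixed on the mat, 50 mm along its x, 166 mm along its y, 45 mm high; origin at the centre of its underside, z up. Three holes 27 mm across and 30 mm deep (floors 15 mm above the origin) in a row along y, 56 mm apart.
- rack_hole0 (a point): Centre of the rack's hole at its y = -56 mm, at the mouth (45 mm above the rack's origin); taken by a short vial.
- rack_hole1 (a point): Centre of the rack's middle hole, at the mouth; free.
- rack_hole2 (a point): Centre of the rack's hole at its y = +56 mm, at the mouth; free.
- rack_vial: A short vial (24 mm across, 55 mm high) standing in hole 0 of the rack; origin at the centre of its foot. To be left there.
- lamp: White magnifier lamp, fixed, not to be touched: a round foot 170 mm across and 32 mm high standing on the mat beyond the jar, and an 18 mm thick gooseneck rising from it to 0.39 m and over to a flat round head. Origin on the mat straight below the head's centre; the foot's centre lies 220 mm from it along its +x axis, away from the jar.
- lamp_head (a point): Centre of the underside of the lamp's level head, 0.32 m up: 210 mm across, 34 mm thick. Its near edge ends 5 to 25 mm from the knob's axis on the jar's +x side, 150 mm above the knob's middle: no room for a gripper upright over knob or vials, but room for one leaning back 30 to 45 degrees, away from the lamp.
- mat: Thin dark blue-grey bench mat, fixed, 640 mm along x and 1160 mm along y, 2 mm thick, origin under its centre; everything named here stands on it.
- meter: Grey multimeter lying on the mat, 88 x 180 x 40 mm (long along its y); origin at the centre of its underside. To be left alone.
- spool: Spool of solder standing on the mat, 60 mm across, 46 mm high; origin at the centre of its underside. To be left alone.
- driver: Screwdriver lying on the mat, 170 mm long along its x and 26 mm thick; origin under its middle. To be left alone.

How it is judged (in metres and radians):
On the way, in this order (a step that is already met when the one before it is completed fails the run):
1. the lid is lifted clear of the jar by the fingers (z of lid in the frame of jar above 0.11 m and contact force between the fingers and lid above 2 N), for 0.2 s.
2. the lid rests on the mat while the fingers still hold it (contact force between lid and mat above 2.5 N and contact force between the fingers and lid above 2 N and angle between lid's own z axis and vertical below 0.12 rad), for 0.15 s.
3. the tall vial is lifted out of the jar (z of tall_vial in the frame of jar above 0.06 m and contact force between the fingers and tall_vial above 1 N), for 0.1 s.
At the end, for the whole second after the job is handed in: Lid at rest on the mat, rim down, within 4 mm and 3 degrees of flat. Tall vial at rest in a free rack hole, upright within 7 degrees, within 5 mm of the hole's axis and 4 mm of its floor. Short vials still within 10 mm of where they stood, upright (z of lid in the frame of mat below 0.006 m and angle between lid's own z axis and vertical below 0.05 rad and linear speed of each of lid, tall_vial below 0.02 m/s and contact force between lid and mat above 1 N and (horizontal distance between tall_vial and rack_hole1 below 0.005 m or horizontal distance between tall_vial and rack_hole2 below 0.005 m) and z of tall_vial in the frame of rack below 0.019 m and angle between tall_vial's own z axis and vertical below 0.12 rad and distance of each of short_vial, rack_vial from where it was at the start of the episode below 0.01 m and angle between each of short_vial, rack_vial's own z axis and vertical below 0.15 rad); the robot touches nothing.
It fails at once if the magnifier lamp is touched (contact force between lamp and anything else above 1.5 N).
It fails at once if the lid is banged or pressed hard on the mat (over 70 N) (contact force between lid and mat above 70 N).
It fails at once if a bystander is pushed more than 20 mm (distance of any of meter, spool, driver from where it was at the start of the episode above 0.02 m).
It fails at once if a short vial is knocked over or out of its place (distance of any of short_vial, rack_vial from where it was at the start of the episode above 0.02 m).
It also fails if it takes over 56 s, if anything falls off the work surface, if the arm or the gripper's body presses on something with over 40 N, if the wrist force passes 120 N, or if a joint passes its speed limit or range.

## Working session

There is one attempt and no reset: what is moved stays moved. The work goes in short steps, Python scripts to look and compute and a tool call to move; the robot and the scene stay as the last step left them, time stands still between calls to the robot, and variables do not carry over. Pictures are saved under pics/ and viewed, at most 11 in all, crops included, and the job is handed in when it is done.

Besides the shell and the picture viewer there is one more tool, called after "Call:" as a command line: name --argument value ..., lists and objects as JSON in quotes. move_arm: Moves the arm, as the interface text tells. Its arguments: {"type":"object","properties":{"increments":{"type":"array"}},"required":["increments"]}

```bash
ls; mkdir -p pics
cat > h.py <<'E'
import numpy as np, cv2
from rig import bot
def cam(c):
    m=bot.camera_model(c); 
    if 'rvec' in m:
        R=cv2.Rodrigues(np.array(m['rvec'],float))[0]; t=np.array(m['tvec'],float).ravel()
        return R.T, -R.T@t
    s=bot.read_state(); T=np.array(m['tool_from_camera']); R=np.array(s['tcp_rot']); p=np.array(s['position'])
    return R@T[:3,:3], R@T[:3,3]+p
def cloud(c,depth):
    m=bot.camera_model(c); K=np.array(m['intrinsics'],float); D=np.array(m['D'],float)
    v,u=np.mgrid[0:480,0:640]; uv=np.stack([u,v],-1).reshape(-1,1,2).astype(np.float64)
    n=cv2.undistortPoints(uv,K,D).reshape(480,640,2)
    P=np.dstack([n*depth[...,None],depth]); R,o=cam(c)
    W=P@R.T+o; W[depth<=0]=np.nan
    return W
E
python3 - <<'E'
from h import *
print(bot.read_state()); print([x for x in dir(bot) if x[0]!='_'])
for c in ['side','top']:
    rgb,d=bot.capture(c); cv2.imwrite(f'pics/{c}0.png',rgb[...,::-1]); np.save(f'pics/{c}d.npy',d)
    R,o=cam(c); print(c,o)
    for l in ['jar','lid','knob','rack','rack_hole1','rack_hole2','rack_vial','tall_vial','lamp','lamp_head','meter','spool','driver']:
        for r in bot.spot_in(l,c)[:2]: print(l,round(r['conf'],2),(R@np.array(r['at'])+o).round(4))
E
```

```text
pics
{'time_s': 0.0, 'joint_positions': array([-8.63133540e+01,  3.02788319e+01,  8.21586696e+01, -3.44888848e-04,
        6.76892283e+01, -1.02272673e+01]), 'qvel': array([-0.03499504,  0.12374529, -0.02111607, -0.03726739,  0.0038808 ,
        0.01683825]), 'tau': array([ 2.17307224e-04, -4.40047181e+01, -1.76592922e+01,  6.32789894e-02,
        5.79575880e-02, -1.47762448e-04]), 'position': array([ 0.15026771, -0.6058884 ,  0.22156041]), 'tcp_rot': array([[ 9.70657596e-01,  2.40465820e-01, -1.47778761e-04],
       [ 2.40465553e-01, -9.70655164e-01,  2.20691678e-03],
       [ 3.87245834e-04, -2.17769623e-03, -9.99997554e-01]]), 'force': array([0.85129784, 0.75367359, 0.32726611]), 'moment': array([-0.0008942 , -0.03785211,  0.02231962]), 'grasp_force': 0.0, 'opening': 1.0009761189965254}
['PlanningError', 'camera_model', 'capture', 'hand_in', 'read_state', 'spot_in', 'trace']
side [ 0.43988404 -0.75558845  0.91380932]
jar 0.65 [ 0.5493 -0.0955  0.0395]
jar 0.33 [ 0.6339 -0.2441  0.027 ]
lid 0.58 [ 0.5547 -0.0558  0.1249]
knob 0.95 [ 0.554  -0.0608  0.1289]
knob 0.72 [ 0.4709 -0.350
[... 515 characters left out ...]
r 0.98 [ 0.6361 -0.2419  0.0266]
driver 0.73 [0.4163 0.3942 0.044 ]
top [0.38726024 0.02967551 1.63681327]
lid 0.84 [ 0.5406 -0.0398  0.1359]
knob 0.63 [ 0.5402 -0.0391  0.1374]
knob 0.49 [0.6487 0.1127 0.3431]
rack 0.93 [ 0.4699 -0.3465  0.0454]
rack 0.22 [0.6488 0.1118 0.3406]
rack_hole1 0.67 [ 0.4682 -0.349   0.0436]
rack_hole2 0.67 [ 0.4682 -0.349   0.0436]
rack_vial 0.4 [ 0.4817 -0.4087  0.0748]
tall_vial 0.41 [0.6505 0.1114 0.3416]
tall_vial 0.24 [ 0.467  -0.3492  0.0455]
lamp 0.94 [0.649  0.1134 0.3444]
lamp_head 0.62 [0.6489 0.1103 0.3394]
meter 0.74 [0.4105 0.4207 0.0427]
spool 0.74 [ 0.69   -0.1082  0.0462]
driver 0.66 [ 0.5368 -0.0416  0.1374]
driver 0.64 [ 0.6448 -0.2418  0.0228]
```

View pics/top0.png

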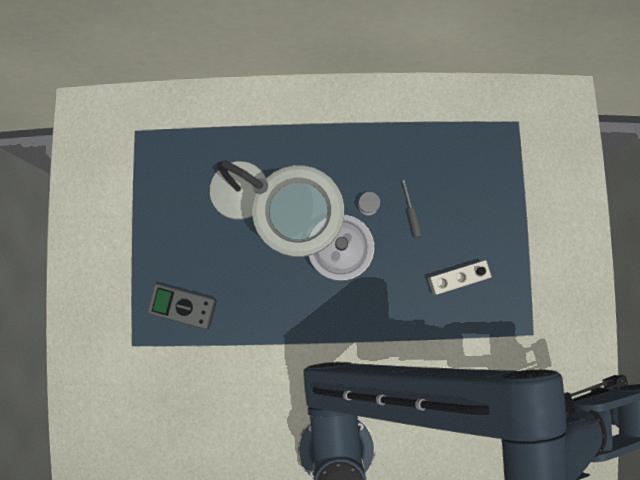

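View pics/side0.png

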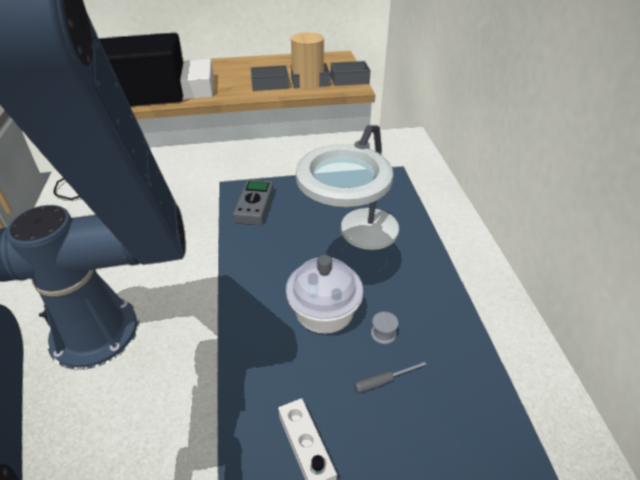

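The top view shows the knob at about (342,242), with the lamp head at (298,210) overlapping the jar's far-left side. The rack is at (460,277), with its occupied hole at (481,270). The side view agrees, and shows the rack's free holes at (295,413) and (306,440).

The documented rows only turn the tool about its own z, but the grasp needs a lean. I'll make a small move to see how the tool handles this.

Call:
move_arm --increments '[{"xyz": [0,0,-20],"roll": 0,"grip": 100,"pitch": 0.02}]'

```text
schema error: expected keys xyz, roll, grip
```

Run:
```python
from h import *
s=bot.read_state(); print(s['time_s'],s['position'],s['tcp_rot'].round(4).tolist(),s['joint_positions'].round(2))
# geometry from top + side depth
import scipy.optimize as so
def circ(p,r=None):
    f=lambda q: np.hypot(p[:,0]-q[0],p[:,1]-q[1])-(q[2] if r is None else r)
    x0=[*p[:,:2].mean(0)]+([0.1] if r is None else [])
    return so.least_squares(f,x0,loss='soft_l1',f_scale=.002).x
for c in ['top','side']:
    W=cloud(c,np.load(f'pics/{c}d.npy')); z=W[...,2]
    near=lambda x,y,r:np.hypot(W[...,0]-x,W[...,1]-y)<r
    print(c,'mat z',np.nanmedian(z[near(.6,-.4,.03)]))
    m=near(.65,.11,.16)&(z>.33)&(z<.37); p=W[m]; print('head',len(p),np.median(p[:,2]),'minarea',cv2.minEnclosingCircle((p[:,:2]*1000).astype(np.float32)))
    m=near(.545,-.045,.12)&(z>.165)&(z<.2); p=W[m]; print('knob',len(p),p.mean(0),p[:,2].max(),cv2.minEnclosingCircle((p[:,:2]*1000).astype(np.float32)))
    m=near(.545,-.045,.12)&(z>.06)&(z<.16); p=W[m]; print('lid+jar',len(p),cv2.minEnclosingCircle((p[:,:2]*1000).astype(np.float32)))
    m=near(.47,-.35,.12)&(z>.04)&(z<.052); p=W[m]; print('rack',len(p),np.median(p[:,2]),cv2.minAreaRect((p[:,:2]*1000).astype(np.float32)))
    m=near(.47,-.35,.12)&(z>.06)&(z<.09); p=W[m]; print('rackvial',len(p),p.mean(0))
```

```text
1.4 [ 0.15029394 -0.60662568  0.22254317] [[0.9707, 0.2404, 0.0], [0.2404, -0.9707, 0.0], [0.0, -0.0, -1.0]] [-86.32  30.22  82.09   0.    67.69 -10.23]
top mat z 0.002229959518931013
head 6770 0.34762939360400213 minarea ((646.6429443359375, 118.89221954345703), 153.42489624023438)
knob 144 [ 0.55960266 -0.02264549  0.18316834] 0.19039727954121677 ((560.2189331054688, -23.102630615234375), 17.174802780151367)
lid+jar 2450 ((561.6953735351562, -24.075355529785156), 90.98664855957031)
rack 762 0.046464458290506716 ((472.1582946777344, -359.5421142578125), (51.07551956176758, 170.16162109375), 14.824196815490723)
rackvial 69 [ 0.48609992 -0.4119187   0.07083219]
side mat z 0.001992684416306789
head 4991 0.3472062088303437 minarea ((649.6392822265625, 117.07142639160156), 154.28546142578125)
knob 209 [ 0.56233515 -0.02976285  0.18018874] 0.18916039028733023 ((561.8161010742188, -24.262493133544922), 17.551578521728516)
lid+jar 3635 ((563.206298828125, -25.585128784179688), 91.69502258300781)
rack 1784 0.04695845912144514 ((474.1528625488281, -357.9781799316406), (51.45542526245117, 168.71456909179688), 15.182106971740723)
rackvial 176 [ 0.48892116 -0.41499177  0.07057219]
```

The tool accepts only xyz, roll and grip. A lean can therefore only come from the documented behaviour at the edge of reach, where a pose out of reach is approached as far as the arm can. The lean also has to face the lamp, at an azimuth of about 58°. I'll move high and clear of everything to that azimuth and test it there.

Call:
move_arm --increments '[{"xyz": [24,-22,-12],"roll": 0,"grip": 100},{"xyz": [24,-22,-12],"roll": 0,"grip": 100},{"xyz": [24,-22,-12],"roll": 0,"grip": 100},{"xyz": [24,-22,-12],"roll": 0,"grip": 100},{"xyz": [24,-22,-12],"roll": 0,"grip": 100}]'

```text
time_s: 1.82
position: [0.2409, -0.4697, 0.283]
tcp_rot: [[0.971, 0.24, 0.0], [0.24, -0.971, 0.0], [0.0, -0.0, -1.0]]
force: [0.8, -0.4, 0.4]
opening: 1.0
grasp_force: 0.0
```

Call:
move_arm --increments '[{"xyz": [24,-22,-12],"roll": 0,"grip": 100},{"xyz": [24,-22,-12],"roll": 0,"grip": 100},{"xyz": [24,-22,-12],"roll": 0,"grip": 100},{"xyz": [24,-22,-12],"roll": 0,"grip": 100},{"xyz": [24,-22,-12],"roll": 0,"grip": 100}]'

```text
time_s: 2.23
position: [0.3309, -0.3339, 0.3433]
tcp_rot: [[0.971, 0.24, 0.0], [0.24, -0.971, -0.0], [0.0, 0.0, -1.0]]
force: [0.9, -0.5, 1.1]
opening: 1.001
grasp_force: 0.0
```

```bash
cat >> h.py <<'E'
import json
def log():
    s=bot.read_state(); print('t',round(s['time_s'],2),'p',s['position'].round(4),'R',s['tcp_rot'].round(3).tolist(),'j',s['joint_positions'].round(2),'F',s['force'].round(1),'op',round(s['opening'],3),'g',round(s['grasp_force'],1))
    open('log.jsonl','a').write(json.dumps([s['joint_positions'].tolist(),s['position'].tolist(),s['tcp_rot'].tolist()])+'\n')
    return s
E
python3 -c "
from h import *
log()"
```

```text
t 2.23 p [ 0.3309 -0.3339  0.3433] R [[0.971, 0.24, 0.0], [0.24, -0.971, -0.0], [0.0, 0.0, -1.0]] j [-5.892e+01  1.014e+01  9.366e+01  1.000e-02  7.617e+01  1.719e+01] F [ 0.9 -0.5  1.1] op 1.001 g 0.0
```

Call:
move_arm --increments '[{"xyz": [24,-22,-12],"roll": 0,"grip": 100},{"xyz": [24,-22,-12],"roll": 0,"grip": 100},{"xyz": [24,-22,-12],"roll": 0,"grip": 100},{"xyz": [20,-30,-12],"roll": 0,"grip": 100},{"xyz": [10,-38,-10],"roll": 0,"grip": 100}]'

```text
time_s: 2.65
position: [0.3993, -0.1804, 0.4015]
tcp_rot: [[0.971, 0.24, 0.003], [0.24, -0.971, -0.001], [0.002, 0.002, -1.0]]
force: [1.5, 0.4, -0.2]
opening: 1.0
grasp_force: 0.0
```

Call:
move_arm --increments '[{"xyz": [9.6,-38.8,0],"roll": 0,"grip": 100},{"xyz": [9.6,-38.8,0],"roll": 0,"grip": 100},{"xyz": [9.6,-38.8,0],"roll": 0,"grip": 100},{"xyz": [9.6,-38.8,0],"roll": 0,"grip": 100},{"xyz": [9.6,-38.8,0],"roll": 0,"grip": 100}]'

```text
time_s: 3.07
position: [0.3965, 0.0209, 0.4009]
tcp_rot: [[0.971, 0.24, 0.001], [0.24, -0.971, -0.0], [0.001, 0.0, -1.0]]
force: [0.9, -0.1, 0.4]
opening: 0.999
grasp_force: 0.0
```

Call:
move_arm --increments '[{"xyz": [6,-38.8,0],"roll": 0,"grip": 100},{"xyz": [6,-38.8,0],"roll": 0,"grip": 100},{"xyz": [6,-38.8,0],"roll": 0,"grip": 100},{"xyz": [6,-38.8,0],"roll": 0,"grip": 100},{"xyz": [6,-38.8,0],"roll": 0,"grip": 100}]'

```text
time_s: 3.48
position: [0.3788, 0.2165, 0.4009]
tcp_rot: [[0.971, 0.241, 0.001], [0.241, -0.971, 0.0], [0.001, 0.0, -1.0]]
force: [1.0, -1.0, 0.2]
opening: 1.001
grasp_force: 0.0
```

Call:
move_arm --increments '[{"xyz": [2,-38,0],"roll": 0,"grip": 100},{"xyz": [2,-38,0],"roll": 0,"grip": 100},{"xyz": [2,-38,0],"roll": 0,"grip": 100},{"xyz": [2,-38,0],"roll": 0,"grip": 100},{"xyz": [2,-38,0],"roll": 0,"grip": 100}]'

```text
time_s: 3.9
position: [0.3426, 0.4032, 0.4007]
tcp_rot: [[0.971, 0.241, 0.0], [0.241, -0.971, 0.0], [0.0, 0.0, -1.0]]
force: [0.3, -0.2, 1.0]
opening: 1.0
grasp_force: 0.0
```

Run:
```python
from h import *
log()
import scipy.optimize as so
Wt=cloud('top',np.load('pics/topd.npy')); Ws=cloud('side',np.load('pics/sided.npy'))
for W in (Wt,Ws):
    z=W[...,2]; m=(np.hypot(W[...,0]-.65,W[...,1]-.115)<.2)&(z>.342)&(z<.354); p=W[m][:,:2]
    c=p.mean(0)
    # boundary: outermost points per angular bin, robust circle r=.105
    for _ in range(3):
        a=np.arctan2(*(p-c).T[::-1]); r=np.hypot(*(p-c).T); b=np.digitize(a,np.linspace(-np.pi,np.pi,37))
        e=np.array([p[b==k][np.argmax(r[b==k])] for k in set(b)])
        q=so.least_squares(lambda q:np.hypot(e[:,0]-q[0],e[:,1]-q[1])-q[2],[*c,.105],loss='soft_l1',f_scale=.002).x; c=q[:2]
    print('head',q); k=np.array([.562,-.0245]); d=c-k; print('dir az',np.degrees(np.arctan2(d[1],d[0])),'gap',np.hypot(*d)-.105)
```

```text
t 3.9 p [0.3426 0.4032 0.4007] R [[0.971, 0.241, 0.0], [0.241, -0.971, 0.0], [0.0, 0.0, -1.0]] j [ 3.7540e+01  1.3200e+01  8.0700e+01 -1.0000e-02  8.6070e+01  1.1361e+02] F [ 0.3 -0.2  1. ] op 1.0 g 0.0
head [0.61886931 0.07959299 0.10478152]
dir az 61.35081741522008 gap 0.01361479470812249
head [0.61969513 0.07637439 0.10364992]
dir az 60.23259215343047 gap 0.01120830340745399
```

Call:
move_arm --increments '[{"xyz": [-15,-37.6,0],"roll": 0,"grip": 100},{"xyz": [-15,-37.6,0],"roll": 0,"grip": 100},{"xyz": [-15,-37.6,0],"roll": 0,"grip": 100},{"xyz": [-15,-37.6,0],"roll": 0,"grip": 100},{"xyz": [-15,-37.6,0],"roll": 0,"grip": 100}]'

```text
time_s: 4.32
position: [0.2241, 0.5672, 0.4006]
tcp_rot: [[0.971, 0.241, 0.0], [0.241, -0.971, -0.0], [0.0, 0.0, -1.0]]
force: [0.4, 0.4, -0.5]
opening: 0.994
grasp_force: 0.0
```

Call:
move_arm --increments '[{"xyz": [-15,-37.6,0],"roll": -0.1,"grip": 100},{"xyz": [0,0,0],"roll": -0.12,"grip": 100},{"xyz": [0,0,0],"roll": -0.12,"grip": 100},{"xyz": [0,0,0],"roll": -0.12,"grip": 100},{"xyz": [0,0,0],"roll": -0.12,"grip": 100}]'

```text
time_s: 4.73
position: [0.2014, 0.599, 0.4002]
tcp_rot: [[0.675, 0.738, -0.0], [0.738, -0.675, -0.001], [-0.001, 0.0, -1.0]]
force: [0.3, 0.6, 0.1]
opening: 0.999
grasp_force: 0.0
```

Call:
move_arm --increments '[{"xyz": [0,0,0],"roll": -0.12,"grip": 100},{"xyz": [0,0,0],"roll": -0.12,"grip": 100},{"xyz": [40,0,0],"roll": 0,"grip": 100},{"xyz": [40,0,0],"roll": 0,"grip": 100},{"xyz": [40,0,0],"roll": 0,"grip": 100}]'

```text
time_s: 5.15
position: [0.2605, 0.7042, 0.4012]
tcp_rot: [[0.486, 0.874, 0.0], [0.874, -0.486, 0.0], [0.0, 0.0, -1.0]]
force: [1.3, 0.6, 0.9]
opening: 1.0
grasp_force: 0.0
```

Call:
move_arm --increments '[{"xyz": [40,0,0],"roll": 0,"grip": 100},{"xyz": [40,0,0],"roll": 0,"grip": 100},{"xyz": [40,0,0],"roll": 0,"grip": 100},{"xyz": [40,0,0],"roll": 0,"grip": 100},{"xyz": [40,0,0],"roll": 0,"grip": 100}]'

```text
time_s: 5.57
position: [0.3359, 0.827, 0.3695]
tcp_rot: [[0.486, 0.874, 0.008], [0.873, -0.486, 0.024], [0.025, -0.005, -1.0]]
force: [-0.9, 0.2, -1.4]
opening: 0.994
grasp_force: 0.0
```

```bash
python3 -c "
from h import *
log()"
```

```text
t 5.57 p [0.3359 0.827  0.3695] R [[0.486, 0.874, 0.008], [0.873, -0.486, 0.024], [0.025, -0.005, -1.0]] j [ 60.65  53.61  12.86   0.32 112.12  89.88] F [-0.9  0.2 -1.4] op 0.994 g 0.0
```

The tool pose does give way at the reach limit. It leaned 1.5° in the wanted direction, so I'll continue and see the rate.

Call:
move_arm --increments '[{"xyz": [41,0,0],"roll": 0,"grip": 100},{"xyz": [41,0,0],"roll": 0,"grip": 100},{"xyz": [41,0,0],"roll": 0,"grip": 100},{"xyz": [41,0,0],"roll": 0,"grip": 100},{"xyz": [41,0,0],"roll": 0,"grip": 100}]'

```text
time_s: 5.98
position: [0.3792, 0.8727, 0.3327]
tcp_rot: [[0.482, 0.874, 0.061], [0.862, -0.485, 0.147], [0.158, -0.018, -0.987]]
force: [0.5, -0.1, -0.1]
opening: 0.997
grasp_force: 0.0
```

Call:
move_arm --increments '[{"xyz": [35,0,-21],"roll": 0,"grip": 100},{"xyz": [35,0,-21],"roll": 0,"grip": 100},{"xyz": [35,0,-21],"roll": 0,"grip": 100},{"xyz": [35,0,-21],"roll": 0,"grip": 100},{"xyz": [35,0,-21],"roll": 0,"grip": 100}]'

```text
time_s: 6.4
position: [0.3962, 0.8723, 0.4137]
tcp_rot: [[0.47, 0.875, 0.113], [0.836, -0.483, 0.262], [0.284, -0.028, -0.958]]
force: [-0.5, 0.2, -0.1]
opening: 1.003
grasp_force: 0.0
```

```bash
python3 -c "
from h import *
log()"
```

```text
t 6.4 p [0.3962 0.8723 0.4137] R [[0.47, 0.875, 0.113], [0.836, -0.483, 0.262], [0.284, -0.028, -0.958]] j [58.15 51.7  12.49  2.44 99.37 88.01] F [-0.5  0.2 -0.1] op 1.003 g 0.0
```

The lean is now 16.6° and growing about 1.5° per row. I'll keep going and fit the arm's kinematics from the logged poses so I can check reach.

Call:
move_arm --increments '[{"xyz": [38,6,-14],"roll": 0,"grip": 100},{"xyz": [38,6,-14],"roll": 0,"grip": 100},{"xyz": [38,6,-14],"roll": 0,"grip": 100},{"xyz": [38,6,-14],"roll": 0,"grip": 100},{"xyz": [38,6,-14],"roll": 0,"grip": 100}]'

```text
time_s: 6.82
position: [0.4416, 0.8679, 0.4631]
tcp_rot: [[0.454, 0.876, 0.164], [0.797, -0.482, 0.365], [0.399, -0.035, -0.916]]
force: [1.0, -0.7, 0.5]
opening: 1.0
grasp_force: 0.0
```

```bash
cat >> h.py <<'E'
from scipy.spatial.transform import Rotation as Ro
import scipy.optimize as so
Rr=lambda a,d: Ro.from_euler(a,d,degrees=True).as_matrix()
def fk(j,q,s4=1):
    a1,d1,L2,a3,L4,lat,L6=q
    R=Rr('z',j[0]); p=R@[a1,lat,d1]
    R=R@Rr('y',j[1]); p=p+R@[0,0,L2]
    R=R@Rr('y',j[2]); p=p+R@[a3,0,L4]
    R=R@Rr('z',s4*j[3])@Rr('y',j[4]); p=p+R@[0,0,L6]
    return p,R@Rr('z',j[5]+90)
def fit():
    D=[json.loads(l) for l in open('log.jsonl')]
    D=[d for d in D]
    f=lambda q:np.concatenate([fk(d[0],q)[0]-d[1] for d in D])
    r=so.least_squares(f,[0,.3,.4,0,.4,.1,.2]); return r,D
E
python3 - <<'E'
from h import *
log(); r,D=fit(); print(r.x.round(4),abs(r.fun).max())
for d in D: print(np.degrees(Ro.from_matrix(fk(d[0],r.x)[1].T@np.array(d[2])).magnitude()), np.degrees(Ro.from_matrix(fk(d[0],r.x,-1)[1].T@np.array(d[2])).magnitude()))
W=cloud('top',np.load('pics/topd.npy')); 
for v,u in [(340,200),(344,200),(340,280),(342,145),(125,150)]: print('mat edge px',W[v,u].round(3))
E
```

```text
t 6.82 p [0.4416 0.8679 0.4631] R [[0.454, 0.876, 0.164], [0.797, -0.482, 0.365], [0.399, -0.035, -0.916]] j [55.15 49.23 12.53  4.26 94.98 85.62] F [ 1.  -0.7  0.5] op 1.0 g 0.0
[0.     0.2742 0.588  0.1141 0.3917 0.111  0.3055] 1.5993798507807355e-09
1.8735475126252503e-14 0.017540090905274728
2.1869860626565638e-14 0.018665670624608985
2.6627071511988874e-14 0.6359978931444423
1.521189132438235e-14 4.872891866655468
2.5819715976150688e-14 8.52069274013937
mat edge px [0.315 0.378 0.003]
mat edge px [0.303 0.378 0.   ]
mat edge px [0.311 0.15  0.002]
mat edge px [0.31 0.54 0.  ]
mat edge px [ 0.955  0.535 -0.006]
```

Call:
move_arm --increments '[{"xyz": [38,6,-14],"roll": 0,"grip": 100},{"xyz": [38,6,-14],"roll": 0,"grip": 100},{"xyz": [38,6,-14],"roll": 0,"grip": 100},{"xyz": [38,6,-14],"roll": 0,"grip": 100},{"xyz": [38,6,-14],"roll": 0,"grip": 100}]'

```text
time_s: 7.23
position: [0.4743, 0.856, 0.53]
tcp_rot: [[0.429, 0.877, 0.218], [0.745, -0.48, 0.464], [0.511, -0.037, -0.859]]
force: [0.3, 0.2, -0.1]
opening: 1.0
grasp_force: 0.0
```

```bash
cat >> h.py <<'E'
Q=np.array([0.,.2742,.588,.1141,.3917,.111,.3055])
LO=np.array([-176.69,-43.24,12.49,-82,0,-163.58]);HI=np.array([176.69,126.21,139.97,262,151.66,163.58])
def ik(p,R,j0):
    def f(j):
        a,b=fk(j,Q); return np.concatenate([(a-p)*10,Ro.from_matrix(b.T@R).as_rotvec()])
    r=so.least_squares(f,np.clip(j0,LO+.1,HI-.1),bounds=(LO,HI),x_scale=30.); return r.x,np.abs(r.fun).max()
def orient(tilt,az):
    t,a=np.radians([tilt,az]); z=np.array([np.sin(t)*np.cos(a),np.sin(t)*np.sin(a),-np.cos(t)]); y=np.array([np.sin(a),-np.cos(a),0]); return np.column_stack([np.cross(y,z),y,z])
E
python3 - <<'E'
from h import *
s=log(); r,D=fit(); print(r.x)
R=s['tcp_rot'];z=R[:,2]; print('tilt',np.degrees(np.arccos(-z[2])),'az',np.degrees(np.arctan2(z[1],z[0])))
# roll to make y horizontal
print('roll to level y',np.arctan2(R[2,1],R[2,0]) )
az=np.degrees(np.arctan2(z[1],z[0]))
for tilt in [30,35]:
    Rt=orient(tilt,az); j=s['joint_positions']
    path=[('via',[.42,.3,.46]),('via2',[.42,0,.42]),('behind',[.52,-.09,.19]),('knob',[.562,-.025,.155]),('knobup',[.562,-.025,.22]),('L1',[.41,-.165,.20]),('L1d',[.41,-.165,.07]),('vial',[.575,-.05,.09]),('vialup',[.575,-.05,.17]),('hole2',[.459,-.3045,.07]),('hole2up',[.459,-.3045,.16]),('L2',[.64,-.43,.07])]
    for n,p in path:
        best=None
        for k in range(3):
            q,e=ik(np.array(p),Rt,j if k==0 else j+np.random.randn(6)*20)
            if e<1e-4: best=q; break
        print(tilt,n,None if best is None else best.round(1),round(e,4)); 
        if best is not None: j=best
E
```

```text
t 7.23 p [0.4743 0.856  0.53  ] R [[0.429, 0.877, 0.218], [0.745, -0.48, 0.464], [0.511, -0.037, -0.859]] j [52.52 45.82 12.54  6.3  91.4  83.66] F [ 0.3  0.2 -0.1] op 1.0 g 0.0
[-8.15647515e-10  2.74199998e-01  5.88000000e-01  1.14100001e-01
  3.91700002e-01  1.11000000e-01  3.05461997e-01]
tilt 30.823698281270325 az 64.87657559748298
roll to level y -0.07259164342938554
30 via [ 8.  -1.  94.4 26.3 71.1 27.8] 0.0
30 via2 [-38.2  -0.3  99.8  29.2  88.1 -16.1] 0.0
30 behind [-39.2  27.6 102.8  33.3  62.1 -33.3] 0.0
30 knob [-30.4  31.8 102.3  37.3  55.3 -29.6] 0.0
30 knobup [-30.4  25.9  99.2  34.1  62.6 -23.4] 0.0
30 L1 [-55.3  23.5 109.   28.1  66.4 -46. ] 0.0
30 L1d [-55.3  38.5 114.   34.7  49.3 -58.2] 0.0
30 vial [-32.   39.2 101.4  39.8  50.9 -35.7] 0.0
30 vialup [-32.   31.6  98.8  35.4  59.  -28.1] 0.0
30 hole2 [-59.1  43.4  94.4  27.7  63.  -51.3] 0.0
30 hole2up [-59.1  35.4  92.   25.8  72.3 -46.3] 0.0
30 L2 [-52.5  56.5  57.7  26.6  81.7 -35.1] 0.0
35 via [ 5.  -2.2 97.7 32.2 68.6 22.3] 0.0
35 via2 [-41.6   0.4 101.5  33.4  89.5 -20.2] 0.0
35 behind [-41.7  29.  103.3  37.5  64.5 -38.3] 0.0
35 knob [-32.9  33.  103.2  42.4  57.5 -35.6] 0.0
35 knobup [-32.9  27.  100.3  39.1  64.3 -29. ] 0.0
35 L1 [-57.7  25.4 108.9  31.1  69.5 -49.9] 0.0
35 L1d [-57.7  40.4 113.2  37.   53.4 -62.2] 0.0
35 vial [-34.4  40.6 101.9  44.7  53.6 -41.7] 0.0
35 vialup [-34.4  32.8  99.6  40.3  61.1 -33.6] 0.0
35 hole2 [-60.9  45.2  93.2  30.3  67.1 -54.2] 0.0
35 hole2up [-60.9  37.2  91.2  28.7  75.8 -49. ] 0.0
35 L2 [-54.   58.   56.3  30.3  85.1 -36.8] 0.0
```

Call:
move_arm --increments '[{"xyz": [38,6,-14],"roll": 0,"grip": 100},{"xyz": [38,6,-14],"roll": 0,"grip": 100},{"xyz": [0,0,0],"roll": -0.075,"grip": 100}]'

```text
time_s: 7.48
position: [0.4858, 0.8474, 0.5633]
tcp_rot: [[0.35, 0.905, 0.243], [0.752, -0.426, 0.503], [0.558, 0.007, -0.83]]
force: [0.1, 0.5, 0.3]
opening: 1.0
grasp_force: 0.0
```

```bash
cat >> h.py <<'E'
def plan(pts,p=None,step=38.):
    s=bot.read_state(); R=s['tcp_rot']; p=s['position'] if p is None else np.array(p,float)
    for t in pts:
        t=np.array(t,float); d=R.T@(t-p)*1000; n=int(np.ceil(np.linalg.norm(d)/step)); print(t.round(4),'n',n,'row',(d/n).round(1)); p=t
def lean():
    R=bot.read_state()['tcp_rot'];z=R[:,2]; print('tilt',np.degrees(np.arccos(-z[2])).round(2),'az',np.degrees(np.arctan2(z[1],z[0])).round(2),'y',R[:,1].round(3),'roll fix',np.arctan2(R[2,1],R[2,0]).round(4))
E
python3 -c "
from h import *
s=log();lean();z=s['tcp_rot'][:,2]
k=np.array([.562,-.0245,.174])+.019*z
d=np.array([z[0],z[1],0]);d/=np.hypot(*d[:2])
print(k)
plan([[.42,.30,.46],[.42,0,.42],k-.11*d+[0,0,.03],k-.09*d,k])
"
```

```text
t 7.48 p [0.4858 0.8474 0.5633] R [[0.35, 0.905, 0.243], [0.752, -0.426, 0.503], [0.558, 0.007, -0.83]] j [51.41 44.11 12.49  7.11 90.13 78.62] F [0.1 0.5 0.3] op 1.0 g 0.0
tilt 33.94 az 64.22 y [ 0.905 -0.426  0.007] roll fix 0.0124
[ 0.56661307 -0.01494765  0.158237  ]
[0.42 0.3  0.46] n 15 row [-32.8  11.5 -13.7]
[0.42 0.   0.42] n 8 row [-31.   15.9 -14.7]
[ 0.5188 -0.114   0.1882] n 8 row [-22.6  17.   19.9]
[ 0.5275 -0.096   0.1582] n 1 row [-0.2 -0.  36.1]
[ 0.5666 -0.0149  0.1582] n 3 row [24.9  0.3 16.7]
```

Call:
move_arm --increments '[{"xyz": [-32.8,11.5,-13.7],"roll": 0,"grip": 100},{"xyz": [-32.8,11.5,-13.7],"roll": 0,"grip": 100},{"xyz": [-32.8,11.5,-13.7],"roll": 0,"grip": 100},{"xyz": [-32.8,11.5,-13.7],"roll": 0,"grip": 100},{"xyz": [-32.8,11.5,-13.7],"roll": 0,"grip": 100}]'

```text
time_s: 7.9
position: [0.463, 0.6711, 0.5269]
tcp_rot: [[0.351, 0.906, 0.239], [0.755, -0.424, 0.5], [0.554, 0.005, -0.833]]
force: [0.3, 1.1, 0.3]
opening: 0.998
grasp_force: 0.0
```

Call:
move_arm --increments '[{"xyz": [-32.8,11.5,-13.7],"roll": 0,"grip": 100},{"xyz": [-32.8,11.5,-13.7],"roll": 0,"grip": 100},{"xyz": [-32.8,11.5,-13.7],"roll": 0,"grip": 100},{"xyz": [-32.8,11.5,-13.7],"roll": 0,"grip": 100},{"xyz": [-32.8,11.5,-13.7],"roll": 0,"grip": 100}]'

```text
time_s: 8.32
position: [0.4412, 0.4887, 0.4938]
tcp_rot: [[0.35, 0.906, 0.24], [0.755, -0.424, 0.5], [0.554, 0.006, -0.832]]
force: [0.4, -1.3, -0.0]
opening: 0.999
grasp_force: 0.0
```

Call:
move_arm --increments '[{"xyz": [-32.8,11.5,-13.7],"roll": 0,"grip": 100},{"xyz": [-32.8,11.5,-13.7],"roll": 0,"grip": 100},{"xyz": [-32.8,11.5,-13.7],"roll": 0,"grip": 100},{"xyz": [-32.8,11.5,-13.7],"roll": 0,"grip": 100},{"xyz": [-32.8,11.5,-13.7],"roll": 0,"grip": 100}]'

```text
time_s: 8.73
position: [0.4193, 0.3066, 0.4605]
tcp_rot: [[0.349, 0.906, 0.241], [0.756, -0.424, 0.499], [0.554, 0.007, -0.833]]
force: [1.0, -0.1, 0.7]
opening: 1.001
grasp_force: 0.0
```

```bash
python3 -c "
from h import *
s=log();lean()
plan([[.42,0,.42],[.519,-.114,.30]])
"
```

```text
t 8.73 p [0.4193 0.3066 0.4605] R [[0.349, 0.906, 0.241], [0.756, -0.424, 0.499], [0.554, 0.007, -0.833]] j [ 6.98 -1.81 96.69 30.1  68.33 24.8 ] F [ 1.  -0.1  0.7] op 1.001 g 0.0
tilt 33.64 az 64.27 y [ 0.906 -0.424  0.007] roll fix 0.0134
[0.42 0.   0.42] n 9 row [-28.2  14.5 -13.2]
[ 0.519 -0.114  0.3  ] n 6 row [-19.7  22.9  11.1]
```

Call:
move_arm --increments '[{"xyz": [-28.2,14.5,-13.2],"roll": 0.013,"grip": 100},{"xyz": [-28.2,14.5,-13.2],"roll": 0,"grip": 100},{"xyz": [-28.2,14.5,-13.2],"roll": 0,"grip": 100},{"xyz": [-28.2,14.5,-13.2],"roll": 0,"grip": 100},{"xyz": [-28.2,14.5,-13.2],"roll": 0,"grip": 100}]'

```text
time_s: 9.15
position: [0.4185, 0.1363, 0.4376]
tcp_rot: [[0.361, 0.901, 0.241], [0.751, -0.435, 0.497], [0.553, 0.001, -0.833]]
force: [0.7, 0.3, -0.8]
opening: 0.999
grasp_force: 0.0
```

Call:
move_arm --increments '[{"xyz": [-28.2,14.5,-13.2],"roll": 0,"grip": 100},{"xyz": [-28.2,14.5,-13.2],"roll": 0,"grip": 100},{"xyz": [-28.2,14.5,-13.2],"roll": 0,"grip": 100},{"xyz": [-28.2,14.5,-13.2],"roll": 0,"grip": 100}]'

```text
time_s: 9.48
position: [0.4174, -0.0002, 0.419]
tcp_rot: [[0.362, 0.9, 0.241], [0.751, -0.435, 0.496], [0.552, 0.001, -0.834]]
force: [0.4, -0.6, -0.5]
opening: 1.002
grasp_force: 0.0
```

Call:
move_arm --increments '[{"xyz": [-19.7,22.9,11.1],"roll": 0,"grip": 100},{"xyz": [-19.7,22.9,11.1],"roll": 0,"grip": 100},{"xyz": [-19.7,22.9,11.1],"roll": 0,"grip": 100},{"xyz": [-19.7,22.9,11.1],"roll": 0,"grip": 100},{"xyz": [-19.7,22.9,11.1],"roll": 0,"grip": 100}]'

```text
time_s: 9.9
position: [0.4991, -0.0959, 0.3171]
tcp_rot: [[0.363, 0.9, 0.24], [0.751, -0.435, 0.496], [0.551, 0.0, -0.834]]
force: [-0.1, 0.2, 0.6]
opening: 0.999
grasp_force: 0.0
```

Run:
```python
from h import *
s=log();lean()
bot.read_state()
R,o=cam('wrist'); rgb,d=bot.capture('wrist'); cv2.imwrite('pics/w1.png',rgb[...,::-1]); np.save('pics/w1d.npy',d)
for l in ['knob','lid','jar']:
    for r in bot.spot_in(l,'wrist')[:2]: print(l,round(r['conf'],2),(R@np.array(r['at'])+o).round(4))
W=cloud('wrist',d)
z=W[...,2]; m=(np.hypot(W[...,0]-.562,W[...,1]+.024)<.03)&(z>.165)&(z<.2); p=W[m]; print(len(p))
if len(p): print(p.min(0),p.max(0),cv2.minEnclosingCircle((p[:,:2]*1000).astype(np.float32)))
```

```text
t 9.9 p [ 0.4991 -0.0959  0.3171] R [[0.363, 0.9, 0.24], [0.751, -0.435, 0.496], [0.551, 0.0, -0.834]] j [-43.2   16.78  97.53  32.44  78.84 -27.6 ] F [-0.1  0.2  0.6] op 0.999 g 0.0
tilt 33.46 az 64.16 y [ 0.9   -0.435  0.   ] roll fix 0.0009
knob 0.91 [ 0.5504 -0.0349  0.1329]
lid 0.88 [ 0.5468 -0.0386  0.1341]
jar 0.55 [ 0.5439 -0.1097  0.0847]
1019
[ 0.54182063 -0.03869374  0.16506894] [ 0.57513768 -0.00461329  0.18743078] ((558.34326171875, -21.72574806213379), 17.11538314819336)
```

View pics/w1.png

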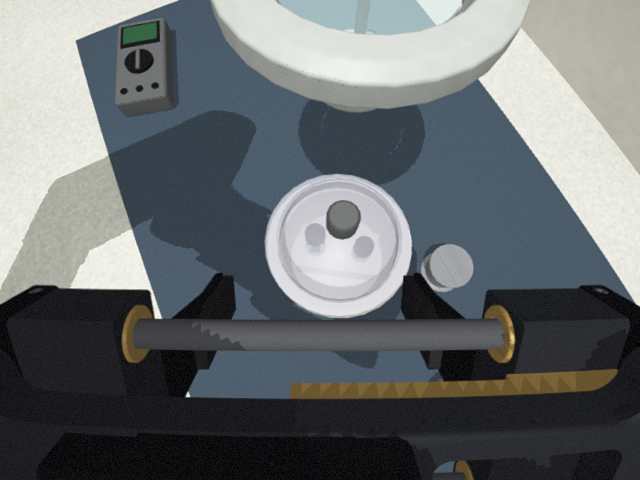

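The wrist picture shows the knob at (343,218) centred ahead of the open fingers. The two vials show through the lid at (316,236) and (363,246), and the lamp head's near edge is at about (380,95). The tool-axis line clears the lamp, so I'll go in along it.

```bash
python3 -c "
from h import *
s=bot.read_state();z=s['tcp_rot'][:,2]
k=np.array([.560,-.023,.174])+.019*z
print(k); plan([k-.19*z,k])
"
```

```text
[ 0.5645155  -0.01351863  0.15816605]
[ 0.5194 -0.1083  0.3165] n 1 row [-3.2 25.1 -1.2]
[ 0.5645 -0.0135  0.1582] n 5 row [ 0.  0. 38.]
```

Call:
move_arm --increments '[{"xyz": [-3.2,25.1,-1.2],"roll": 0,"grip": 75},{"xyz": [0,0,38],"roll": 0,"grip": 75},{"xyz": [0,0,38],"roll": 0,"grip": 75},{"xyz": [0,0,38],"roll": 0,"grip": 75},{"xyz": [0,0,30],"roll": 0,"grip": 75}]'

```text
time_s: 10.52
position: [0.5532, -0.0345, 0.1967]
tcp_rot: [[0.362, 0.901, 0.239], [0.751, -0.433, 0.498], [0.552, -0.001, -0.834]]
force: [0.3, 0.6, 0.9]
opening: 0.775
grasp_force: 0.0
```

Call:
move_arm --increments '[{"xyz": [0,0,25],"roll": 0,"grip": 75},{"xyz": [0,0,13],"roll": 0,"grip": 75},{"xyz": [0,0,8],"roll": 0,"grip": 75},{"xyz": [0,0,0],"roll": 0,"grip": 70}]'

```text
time_s: 10.85
position: [0.564, -0.012, 0.1585]
tcp_rot: [[0.362, 0.902, 0.237], [0.751, -0.432, 0.499], [0.552, -0.003, -0.834]]
force: [-0.3, 0.3, -0.2]
opening: 0.723
grasp_force: 0.0
```

Run:
```python
from h import *
s=log()
z=s['tcp_rot'][:,2];print(s['position']-.019*z)
rgb,d=bot.capture('wrist'); cv2.imwrite('pics/w2.png',rgb[...,::-1])
plan([np.array([.560,-.023,.174])+.019*z])
```

```text
t 10.85 p [ 0.564  -0.012   0.1585] R [[0.362, 0.902, 0.237], [0.751, -0.432, 0.499], [0.552, -0.003, -0.834]] j [-30.85  32.13 103.28  41.45  56.18 -32.45] F [-0.3  0.3 -0.2] op 0.723 g 0.0
[ 0.55954368 -0.02144312  0.17433203]
[ 0.5645 -0.0135  0.1582] n 1 row [-1.   0.3  0.5]
```

View pics/w2.png

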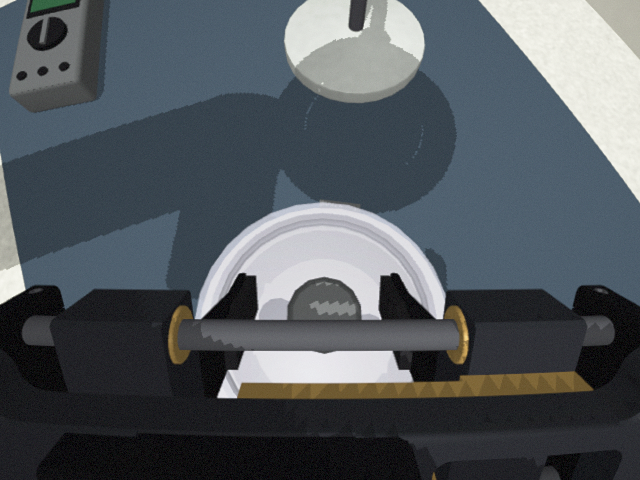

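The knob at (324,310) sits between the fingers at (250,300) and (387,300). Next I'll close and lift.

Call:
move_arm --increments '[{"xyz": [0,0,0],"roll": 0,"grip": 0},{"xyz": [0,0,0],"roll": 0,"grip": 0},{"xyz": [0,0,0],"roll": 0,"grip": 0},{"xyz": [0,0,0],"roll": 0,"grip": 0},{"xyz": [0,0,0],"roll": 0,"grip": 0}]'

```text
time_s: 11.32
position: [0.5648, -0.0141, 0.1586]
tcp_rot: [[0.363, 0.9, 0.239], [0.75, -0.435, 0.498], [0.552, -0.001, -0.834]]
force: [1.2, -0.5, 0.4]
opening: 0.405
grasp_force: 1.3
```

Call:
move_arm --increments '[{"xyz": [0,0,0],"roll": 0,"grip": 0},{"xyz": [0,0,0],"roll": 0,"grip": 0},{"xyz": [1.1,0,-1.7],"roll": 0,"grip": 0},{"xyz": [2.2,0,-3.4],"roll": 0,"grip": 0},{"xyz": [2.2,0,-3.4],"roll": 0,"grip": 0}]'

```text
time_s: 11.73
position: [0.5633, -0.013, 0.1675]
tcp_rot: [[0.364, 0.901, 0.235], [0.75, -0.433, 0.499], [0.552, -0.006, -0.834]]
force: [0.8, 1.0, -4.1]
opening: 0.383
grasp_force: 30.0
```

Call:
move_arm --increments '[{"xyz": [5.5,0,-8.3],"roll": 0,"grip": 0},{"xyz": [6.6,0,-10],"roll": 0,"grip": 0},{"xyz": [6.6,0,-10],"roll": 0,"grip": 0},{"xyz": [6.6,0,-10],"roll": 0,"grip": 0},{"xyz": [5.5,0,-8.3],"roll": 0,"grip": 0}]'

```text
time_s: 12.15
position: [0.5648, -0.0137, 0.226]
tcp_rot: [[0.362, 0.901, 0.239], [0.751, -0.434, 0.498], [0.552, -0.001, -0.834]]
force: [-0.5, -0.7, -4.0]
opening: 0.383
grasp_force: 30.0
```

Run:
```python
from h import *
s=log();lean()
p=s['position']; z=s['tcp_rot'][:,2]
# lid base when placed: gripping offset from jar: knob was at TCP z .1585 with lid origin z .087
print('TCP z at rest on mat', .1585-.085)
off=np.array([.5645,-.0136])-np.array([.560,-.023]); t=np.array([.412,-.168])+off
plan([p-[.436*.05,.9*.05,-.01],[*t,.215],[*t,.085]],step=30)
```

```text
t 12.15 p [ 0.5648 -0.0137  0.226 ] R [[0.362, 0.901, 0.239], [0.751, -0.434, 0.498], [0.552, -0.001, -0.834]] j [-30.98  25.92 100.05  37.94  63.39 -25.55] F [-0.5 -0.7 -4. ] op 0.383 g 30.0
tilt 33.51 az 64.37 y [ 0.901 -0.434 -0.001] roll fix -0.0019
TCP z at rest on mat 0.0735
[ 0.543  -0.0587  0.236 ] n 2 row [-18.1  -0.1 -18. ]
[ 0.4165 -0.1586  0.215 ] n 6 row [-22.1 -11.8 -10.4]
[ 0.4165 -0.1586  0.085 ] n 5 row [-14.4   0.   21.7]
```

Call:
move_arm --increments '[{"xyz": [-18,0,-18],"roll": 0,"grip": 0},{"xyz": [-18,0,-18],"roll": 0,"grip": 0},{"xyz": [-22,-11.8,-10.4],"roll": 0,"grip": 0},{"xyz": [-22,-11.8,-10.4],"roll": 0,"grip": 0},{"xyz": [-22,-11.8,-10.4],"roll": 0,"grip": 0}]'

```text
time_s: 12.57
position: [0.479, -0.1093, 0.2248]
tcp_rot: [[0.362, 0.901, 0.239], [0.752, -0.434, 0.497], [0.551, -0.001, -0.834]]
force: [-0.6, 0.3, -3.9]
opening: 0.381
grasp_force: 30.0
```

Call:
move_arm --increments '[{"xyz": [-22,-11.8,-10.4],"roll": 0,"grip": 0},{"xyz": [-22,-11.8,-10.4],"roll": 0,"grip": 0},{"xyz": [-18,-9,-8],"roll": 0,"grip": 0},{"xyz": [-5,-3,-2],"roll": 0,"grip": 0},{"xyz": [-8,0,12],"roll": 0,"grip": 0}]'

```text
time_s: 12.98
position: [0.4165, -0.1613, 0.2001]
tcp_rot: [[0.364, 0.899, 0.243], [0.752, -0.437, 0.494], [0.55, 0.003, -0.835]]
force: [0.7, 0.3, -4.2]
opening: 0.383
grasp_force: 30.0
```

Run:
```python
from h import *
s=log();lean()
R,o=cam('top'); rgb,d=bot.capture('top'); W=cloud('top',d)
cv2.imwrite('pics/t2.png',cv2.resize(rgb[200:360,250:500,::-1],None,fx=3,fy=3))
plan([[.4165,-.1586,.085]],step=25)
```

```text
t 12.98 p [ 0.4165 -0.1613  0.2001] R [[0.364, 0.899, 0.243], [0.752, -0.437, 0.494], [0.55, 0.003, -0.835]] j [-56.21  24.69 109.04  30.96  67.76 -47.78] F [ 0.7  0.3 -4.2] op 0.383 g 30.0
tilt 33.37 az 63.82 y [ 0.899 -0.437  0.003] roll fix 0.0052
[ 0.4165 -0.1586  0.085 ] n 5 row [-12.1   0.1  18.9]
```

View pics/t2.png

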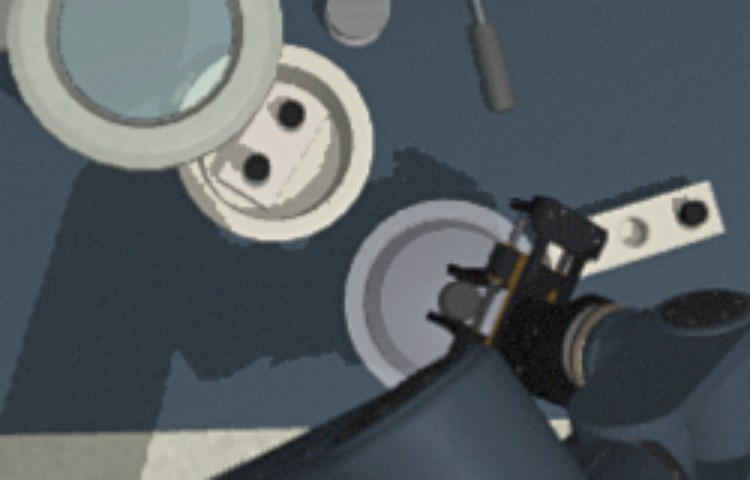

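The jar is open, with black caps at crop (290,113) and (257,167). The lid hangs over clear mat, between the jar and the rack. I'll lower it.

Call:
move_arm --increments '[{"xyz": [-12.1,0,18.9],"roll": 0,"grip": 0},{"xyz": [-12.1,0,18.9],"roll": 0,"grip": 0},{"xyz": [-12.1,0,18.9],"roll": 0,"grip": 0},{"xyz": [-12.1,0,18.9],"roll": 0,"grip": 0},{"xyz": [-10,0,15.5],"roll": 0,"grip": 0}]'

```text
time_s: 13.45
position: [0.4173, -0.1572, 0.0894]
tcp_rot: [[0.363, 0.901, 0.239], [0.751, -0.434, 0.497], [0.552, -0.001, -0.834]]
force: [0.3, 0.6, -4.2]
opening: 0.38
grasp_force: 30.0
```

Call:
move_arm --increments '[{"xyz": [-2.2,0,3.4],"roll": 0,"grip": 0},{"xyz": [-1.1,0,1.7],"roll": 0,"grip": 0},{"xyz": [-1.1,0,1.7],"roll": 0,"grip": 0},{"xyz": [-1.1,0,1.7],"roll": 0,"grip": 0},{"xyz": [0,0,0],"roll": 0,"grip": 0}]'

```text
time_s: 13.87
position: [0.4168, -0.1572, 0.0805]
tcp_rot: [[0.363, 0.901, 0.239], [0.751, -0.434, 0.497], [0.552, -0.001, -0.834]]
force: [-0.2, 0.6, -4.3]
opening: 0.38
grasp_force: 30.0
```

Call:
move_arm --increments '[{"xyz": [-1.1,0,1.7],"roll": 0,"grip": 0},{"xyz": [-1.1,0,1.7],"roll": 0,"grip": 0},{"xyz": [-0.6,0,0.8],"roll": 0,"grip": 0},{"xyz": [-0.6,0,0.8],"roll": 0,"grip": 0},{"xyz": [0,0,0],"roll": 0,"grip": 0}]'

```text
time_s: 14.28
position: [0.4163, -0.1569, 0.0738]
tcp_rot: [[0.363, 0.901, 0.238], [0.75, -0.434, 0.499], [0.552, -0.003, -0.834]]
force: [-0.1, -0.3, -3.0]
opening: 0.377
grasp_force: 30.0
```

Call:
move_arm --increments '[{"xyz": [-0.6,0,0.8],"roll": 0,"grip": 0},{"xyz": [0,0,0],"roll": 0,"grip": 0}]'

```text
time_s: 14.45
position: [0.4162, -0.1568, 0.0735]
tcp_rot: [[0.363, 0.901, 0.238], [0.75, -0.434, 0.5], [0.553, -0.003, -0.833]]
force: [-3.0, -1.6, 3.3]
opening: 0.378
grasp_force: 30.0
```

Call:
move_arm --increments '[{"xyz": [-0.3,0,0.4],"roll": 0,"grip": 0},{"xyz": [0,0,0],"roll": 0,"grip": 0},{"xyz": [0,0,0],"roll": 0,"grip": 0},{"xyz": [0,0,0],"roll": 0,"grip": 0}]'

```text
time_s: 14.78
position: [0.4162, -0.1568, 0.0735]
tcp_rot: [[0.363, 0.901, 0.239], [0.75, -0.434, 0.5], [0.554, -0.002, -0.833]]
force: [-2.6, -1.8, 8.5]
opening: 0.381
grasp_force: 30.0
```

The lid is resting on the mat with about 12 N under it. Releasing, then backing out along the tool axis.

Call:
move_arm --increments '[{"xyz": [0,0,0],"roll": 0,"grip": 75},{"xyz": [0,0,0],"roll": 0,"grip": 75},{"xyz": [0,0,0],"roll": 0,"grip": 75},{"xyz": [0,0,0],"roll": 0,"grip": 75},{"xyz": [0,0,-5],"roll": 0,"grip": 75}]'

```text
time_s: 15.2
position: [0.4147, -0.1586, 0.0762]
tcp_rot: [[0.363, 0.901, 0.237], [0.75, -0.434, 0.5], [0.553, -0.004, -0.833]]
force: [-0.2, -0.4, 0.1]
opening: 0.672
grasp_force: 0.0
```

Call:
move_arm --increments '[{"xyz": [0,0,-20],"roll": 0,"grip": 75},{"xyz": [0,0,-35],"roll": 0,"grip": 75},{"xyz": [0,0,-38],"roll": 0,"grip": 75},{"xyz": [0,0,-38],"roll": 0,"grip": 60},{"xyz": [0,0,-38],"roll": 0,"grip": 60}]'

```text
time_s: 15.62
position: [0.3739, -0.2441, 0.2191]
tcp_rot: [[0.364, 0.901, 0.237], [0.75, -0.434, 0.499], [0.552, -0.004, -0.834]]
force: [0.6, 0.2, -0.5]
opening: 0.671
grasp_force: 0.0
```

Run:
```python
from h import *
s=log();lean()
def caps(c):
    R,o=cam(c); rgb,d=bot.capture(c); cv2.imwrite(f'pics/{c}3.png',rgb[...,::-1]); np.save(f'pics/{c}3d.npy',d); W=cloud(c,d); z=W[...,2]
    dark=rgb.max(-1)<60
    for nm,lo,hi in [('tall',.108,.13),('short',.082,.104)]:
        m=dark&(np.hypot(W[...,0]-.56,W[...,1]+.023)<.075)&(z>lo)&(z<hi); p=W[m]
        if len(p)>3: print(c,nm,len(p),p.mean(0).round(4),p[:,2].max().round(4),cv2.minEnclosingCircle((p[:,:2]*1000).astype(np.float32)))
    for l in ['tall_vial','short_vial']:
        for r in bot.spot_in(l,c)[:3]: print(c,l,round(r['conf'],2),(R@np.array(r['at'])+o).round(4))
    m=(np.hypot(W[...,0]-.412,W[...,1]+.166)<.12)&(z>.008)&(z<.06); p=W[m]; print('lid',len(p)); 
    if len(p)>50: print(cv2.minEnclosingCircle((p[:,:2]*1000).astype(np.float32)))
for c in ['top','side','wrist']: caps(c)
```

```text
t 15.62 p [ 0.3739 -0.2441  0.2191] R [[0.364, 0.901, 0.237], [0.75, -0.434, 0.499], [0.552, -0.004, -0.834]] j [-65.62  25.13 103.3   25.74  76.19 -51.57] F [ 0.6  0.2 -0.5] op 0.671 g 0.0
tilt 33.53 az 64.61 y [ 0.901 -0.434 -0.004] roll fix -0.0071
top tall 49 [ 0.5343 -0.0084  0.1189] 0.1253 ((534.5668334960938, -8.606517791748047), 10.590481758117676)
top short 51 [ 0.5847 -0.0412  0.0942] 0.1022 ((585.0228271484375, -40.92607116699219), 10.594012260437012)
top tall_vial 0.73 [ 0.5847 -0.0388  0.0887]
lid 2566
((411.41607666015625, -166.45037841796875), 119.50314331054688)
side tall 71 [ 0.5368 -0.0141  0.1172] 0.1228 ((537.8673095703125, -11.315262794494629), 11.19584846496582)
side short 63 [ 0.5866 -0.0473  0.0926] 0.0977 ((587.7471313476562, -44.41333770751953), 11.579635620117188)
side tall_vial 0.56 [ 0.5327 -0.0116  0.0986]
side short_vial 0.68 [ 0.5902 -0.0507  0.0893]
lid 2661
((412.7050476074219, -183.6075439453125), 103.07024383544922)
wrist tall 434 [ 0.5337 -0.0127  0.1166] 0.1202 ((535.4994506835938, -10.31844711303711), 12.400593757629395)
wrist short 429 [ 0.5782 -0.0429  0.0924] 0.104 ((559.7743530273438, -26.645002365112305), 40.61037063598633)
wrist tall_vial 0.73 [ 0.533  -0.0183  0.0985]
wrist short_vial 0.71 [ 0.5783 -0.048   0.0859]
lid 14144
((410.4634704589844, -165.56329345703125), 89.37572479248047)
```

View pics/side3.png

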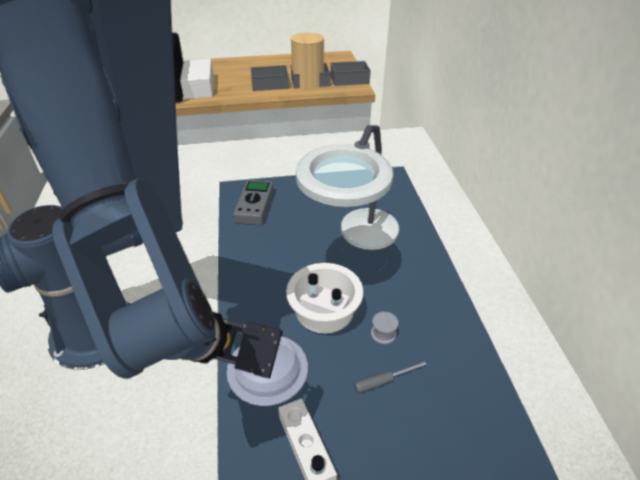

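The side view shows the lid flat on the mat at (268,370), clear of the rack. The tall vial's cap is at (313,280) and the short one's at (337,296). The rack's free holes are at (295,413) and (306,440). Measured vial tops are 0.119 and 0.094, 60 mm apart, as specified.

Run:
```python
from h import *
s=bot.read_state();z=s['tcp_rot'][:,2]
k=np.array([.5355,-.0098,.106])+.019*z; print(k)
plan([k-.15*z,k],step=37.6)
# rack holes from top/wrist/side depth
for c in ['top','side']:
    W=cloud(c,np.load(f'pics/{c}3d.npy')); zz=W[...,2]; W0=cloud(c,np.load(f'pics/{c}d.npy'))
    p=W0[(np.hypot(W0[...,0]-.473,W0[...,1]+.3585)<.12)&(W0[...,2]>.04)&(W0[...,2]<.052)][:,:2]
    (cx,cy),wh,an=cv2.minAreaRect((p*1000).astype(np.float32)); print(c,cx,cy,wh,an)
rgb=cv2.imread('pics/top0.png'); d=np.load('pics/topd.npy'); W=cloud('top',d); 
cv2.imwrite('pics/rack.png',cv2.resize(rgb[250:305,415:505],None,fx=8,fy=8,interpolation=cv2.INTER_CUBIC))
```

```text
[ 5.39981308e-01 -2.70103916e-04  9.01854828e-02]
[ 0.5046 -0.0755  0.215 ] n 6 row [28.5  7.5 19.2]
[ 5.40e-01 -3.00e-04  9.02e-02] n 4 row [-0.  -0.  37.5]
top 472.1582946777344 -359.5421142578125 (51.07551956176758, 170.16162109375) 14.824196815490723
side 474.1528625488281 -357.9781799316406 (51.45542526245117, 168.71456909179688) 15.182106971740723
```

Call:
move_arm --increments '[{"xyz": [28.5,7.5,19.2],"roll": 0,"grip": 55},{"xyz": [28.5,7.5,19.2],"roll": 0,"grip": 55},{"xyz": [28.5,7.5,19.2],"roll": 0,"grip": 55},{"xyz": [28.5,7.5,19.2],"roll": 0,"grip": 55},{"xyz": [28.5,7.5,19.2],"roll": 0,"grip": 55}]'

```text
time_s: 16.48
position: [0.4835, -0.1029, 0.2151]
tcp_rot: [[0.364, 0.901, 0.236], [0.749, -0.434, 0.5], [0.553, -0.005, -0.833]]
force: [-0.6, -0.4, -0.6]
opening: 0.552
grasp_force: 0.0
```

Call:
move_arm --increments '[{"xyz": [28.5,7.5,19.2],"roll": 0,"grip": 55},{"xyz": [0,0,30],"roll": 0,"grip": 55},{"xyz": [0,0,30],"roll": 0,"grip": 55},{"xyz": [0,0,20],"roll": 0,"grip": 55},{"xyz": [0,0,0],"roll": 0,"grip": 55}]'

```text
time_s: 16.9
position: [0.5215, -0.0334, 0.1456]
tcp_rot: [[0.364, 0.903, 0.229], [0.749, -0.43, 0.504], [0.553, -0.012, -0.833]]
force: [-1.0, 0.8, 0.1]
opening: 0.554
grasp_force: 0.0
```

Run:
```python
from h import *
s=log();lean();z=s['tcp_rot'][:,2]
c='wrist'; rgb,d=bot.capture(c); cv2.imwrite('pics/w4.png',rgb[...,::-1]); W=cloud(c,d); zz=W[...,2]
dark=rgb.max(-1)<60
m=dark&(np.hypot(W[...,0]-.5355,W[...,1]+.01)<.022)&(zz>.114)&(zz<.124); p=W[m]
print(len(p)); 
if len(p): print(p.mean(0),cv2.minEnclosingCircle((p[:,:2]*1000).astype(np.float32)))
plan([np.array([.5355,-.0098,.106])+.019*z])
```

```text
t 16.9 p [ 0.5215 -0.0334  0.1456] R [[0.364, 0.903, 0.229], [0.749, -0.43, 0.504], [0.553, -0.012, -0.833]] j [-35.66  31.95 107.96  41.27  55.41 -38.62] F [-1.   0.8  0.1] op 0.554 g 0.0
tilt 33.61 az 65.56 y [ 0.903 -0.43  -0.012] roll fix -0.022
1114
[ 0.53625451 -0.01217727  0.11981012] ((536.3617553710938, -11.77116584777832), 11.73516845703125)
[ 5.399e-01 -2.000e-04  9.020e-02] n 2 row [ 0.5  0.7 34.5]
```

View pics/w4.png

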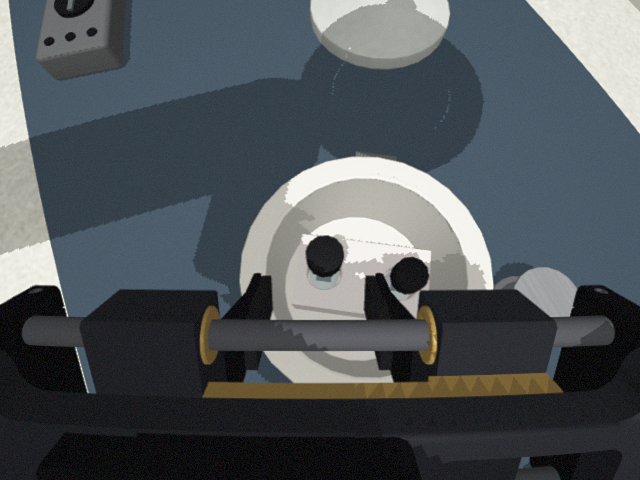

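The tall cap at (324,252) is between the fingers, and the short cap at (409,272) is outside the right finger. I'll narrow the opening a little and go in.

Call:
move_arm --increments '[{"xyz": [0.5,0.7,25],"roll": 0,"grip": 46},{"xyz": [0.5,0.7,23],"roll": 0,"grip": 46},{"xyz": [0,0,14],"roll": 0,"grip": 46},{"xyz": [0,0,0],"roll": 0,"grip": 46}]'

```text
time_s: 17.28
position: [0.5395, -0.0055, 0.0966]
tcp_rot: [[0.364, 0.901, 0.235], [0.75, -0.433, 0.5], [0.553, -0.006, -0.833]]
force: [0.5, -0.5, -0.0]
opening: 0.466
grasp_force: 0.0
```

Run:
```python
from h import *
s=log();lean();z=s['tcp_rot'][:,2]
print(s['position']-.019*z)
plan([np.array([.5358,-.0108,.109])+.019*z])
```

```text
t 17.28 p [ 0.5395 -0.0055  0.0966] R [[0.364, 0.901, 0.235], [0.75, -0.433, 0.5], [0.553, -0.006, -0.833]] j [-31.69  37.57 108.69  46.81  48.86 -42.25] F [ 0.5 -0.5 -0. ] op 0.466 g 0.0
tilt 33.55 az 64.87 y [ 0.901 -0.433 -0.006] roll fix -0.0112
[ 0.53503086 -0.01498959  0.11241708]
[ 0.5403 -0.0013  0.0932] n 1 row [ 1.5 -1.1  5.1]
```

Call:
move_arm --increments '[{"xyz": [1.5,-1,5],"roll": -0.01,"grip": 46},{"xyz": [0,0,0],"roll": 0,"grip": 0},{"xyz": [0,0,0],"roll": 0,"grip": 0},{"xyz": [0,0,0],"roll": 0,"grip": 0},{"xyz": [0,0,0],"roll": 0,"grip": 0}]'

```text
time_s: 17.7
position: [0.5414, -0.0032, 0.0951]
tcp_rot: [[0.354, 0.904, 0.239], [0.755, -0.427, 0.498], [0.552, 0.004, -0.834]]
force: [1.1, -0.2, -0.9]
opening: 0.269
grasp_force: 29.9
```

Call:
move_arm --increments '[{"xyz": [0,0,0],"roll": 0,"grip": 0},{"xyz": [0,0,0],"roll": 0,"grip": 0}]'

```text
time_s: 17.87
position: [0.5415, -0.0029, 0.0951]
tcp_rot: [[0.354, 0.904, 0.239], [0.755, -0.427, 0.498], [0.552, 0.004, -0.834]]
force: [-0.6, -0.2, 4.2]
opening: 0.268
grasp_force: 29.9
```

Call:
move_arm --increments '[{"xyz": [2.8,0,-4.2],"roll": 0,"grip": 0},{"xyz": [5.5,0,-8.3],"roll": 0,"grip": 0},{"xyz": [8.3,0,-12.5],"roll": 0,"grip": 0},{"xyz": [11,0,-16.7],"roll": 0,"grip": 0},{"xyz": [11,0,-16.7],"roll": 0,"grip": 0}]'

```text
time_s: 18.28
position: [0.5403, -0.0022, 0.1655]
tcp_rot: [[0.355, 0.904, 0.236], [0.754, -0.426, 0.499], [0.552, 0.001, -0.834]]
force: [0.5, -0.3, -0.1]
opening: 0.276
grasp_force: 29.9
```

Call:
move_arm --increments '[{"xyz": [11,0,-16.7],"roll": 0,"grip": 0},{"xyz": [5.5,0,-8.3],"roll": 0,"grip": 0},{"xyz": [0,0,0],"roll": 0,"grip": 0}]'

```text
time_s: 18.53
position: [0.5418, -0.0029, 0.1969]
tcp_rot: [[0.352, 0.905, 0.241], [0.756, -0.426, 0.496], [0.552, 0.008, -0.834]]
force: [0.3, -0.3, 0.0]
opening: 0.273
grasp_force: 29.9
```

Run:
```python
from h import *
s=log();lean();z=s['tcp_rot'][:,2]
g=s['position']-.019*z; print('grasp',g)
for c in ['top','side']:
    rgb,d=bot.capture(c); W=cloud(c,d); zz=W[...,2]; np.save(f'pics/{c}5d.npy',d); cv2.imwrite(f'pics/{c}5.png',rgb[...,::-1])
    m=(rgb.max(-1)<60)&(np.hypot(W[...,0]-g[0],W[...,1]-g[1])<.02)&(zz>g[2]-.0)&(zz<g[2]+.02); print(c,m.sum(),W[m].mean(0) if m.any() else '')
plan([[.48,-.13,.21],[.463,-.295,.16]])
```

```text
t 18.53 p [ 0.5418 -0.0029  0.1969] R [[0.352, 0.905, 0.241], [0.756, -0.426, 0.496], [0.552, 0.008, -0.834]] j [-31.28  26.88 105.17  40.05  58.66 -30.86] F [ 0.3 -0.3  0. ] op 0.273 g 29.9
tilt 33.5 az 64.08 y [ 0.905 -0.426  0.008] roll fix 0.0144
grasp [ 0.53722972 -0.01233689  0.21274674]
top 85 [ 0.53950786 -0.00904813  0.22138148]
side 0 
[ 0.48 -0.13  0.21] n 4 row [-27.3  -0.1 -22.7]
[ 0.463 -0.295  0.16 ] n 5 row [-31.6  11.   -8.9]
```

Run:
```python
from h import *
plan([[.48,-.13,.215],[.42,-.385,.215]])
j=bot.read_state()['joint_positions'];R=bot.read_state()['tcp_rot']
for p in ([.48,-.13,.215],[.42,-.385,.215],[.463,-.295,.16],[.463,-.295,.066]):
    j,e=ik(np.array(p),R,j); print(j.round(1),e)
```

```text
[ 0.48  -0.13   0.215] n 4 row [-26.6  -0.1 -23.7]
[ 0.42  -0.385  0.215] n 7 row [-30.5   7.8 -20.2]
[-47.6  25.3 103.9  33.3  68.5 -39.9] 9.174117021615302e-10
[-67.1  35.1  83.   24.4  86.  -48.9] 5.650759129005772e-11
[-59.7  36.3  92.3  28.4  73.9 -48. ] 2.2274041028493892e-10
[-59.7  44.7  94.5  30.4  64.6 -53.6] 3.885780586188048e-15
```

Call:
move_arm --increments '[{"xyz": [-26.6,0,-23.7],"roll": 0,"grip": 0},{"xyz": [-26.6,0,-23.7],"roll": 0,"grip": 0},{"xyz": [-26.6,0,-23.7],"roll": 0,"grip": 0},{"xyz": [-26.6,0,-23.7],"roll": 0,"grip": 0},{"xyz": [-30.5,7.8,-20.2],"roll": 0,"grip": 0}]'

```text
time_s: 19.05
position: [0.4699, -0.1662, 0.2142]
tcp_rot: [[0.355, 0.905, 0.235], [0.753, -0.426, 0.501], [0.554, -0.001, -0.833]]
force: [-0.5, 0.6, -0.3]
opening: 0.272
grasp_force: 29.9
```

Call:
move_arm --increments '[{"xyz": [-30.5,7.8,-20.2],"roll": 0,"grip": 0},{"xyz": [-30.5,7.8,-20.2],"roll": 0,"grip": 0},{"xyz": [-30.5,7.8,-20.2],"roll": 0,"grip": 0},{"xyz": [-30.5,7.8,-20.2],"roll": 0,"grip": 0},{"xyz": [-30.5,7.8,-20.2],"roll": 0,"grip": 0}]'

```text
time_s: 19.47
position: [0.4281, -0.3496, 0.2131]
tcp_rot: [[0.356, 0.904, 0.237], [0.753, -0.427, 0.501], [0.554, -0.0, -0.832]]
force: [1.3, -0.5, -0.8]
opening: 0.269
grasp_force: 29.9
```

Call:
move_arm --increments '[{"xyz": [-25,7,-17],"roll": 0,"grip": 0},{"xyz": [0,0,0],"roll": 0,"grip": 0},{"xyz": [0,0,0],"roll": 0,"grip": 0}]'

```text
time_s: 19.72
position: [0.4218, -0.3801, 0.2132]
tcp_rot: [[0.357, 0.903, 0.238], [0.752, -0.429, 0.5], [0.554, 0.001, -0.833]]
force: [-0.0, 1.3, -0.9]
opening: 0.268
grasp_force: 29.9
```

Run:
```python
from h import *
s=log();lean()
c='wrist'; rgb,d=bot.capture(c); cv2.imwrite('pics/w6.png',rgb[...,::-1]); np.save('pics/w6d.npy',d); np.save('pics/w6cam.npy',np.array([s['position'],*s['tcp_rot']]))
W=cloud(c,d); np.save('pics/w6W.npy',W)
m=(np.hypot(W[...,0]-.473,W[...,1]+.3585)<.12)&(W[...,2]>.042)&(W[...,2]<.052); p=W[m]; print(len(p),np.median(p[:,2]),cv2.minAreaRect((p[:,:2]*1000).astype(np.float32)))
```

```text
t 19.72 p [ 0.4218 -0.3801  0.2132] R [[0.357, 0.903, 0.238], [0.752, -0.429, 0.5], [0.554, 0.001, -0.833]] j [-66.8   35.1   83.51  24.64  85.55 -48.69] F [-0.   1.3 -0.9] op 0.268 g 29.9
tilt 33.63 az 64.54 y [ 0.903 -0.429  0.001] roll fix 0.0012
3748 0.046831122954317045 ((466.6374816894531, -336.9051513671875), (50.400474548339844, 124.4834976196289), 15.28342342376709)
```

View pics/w6.png

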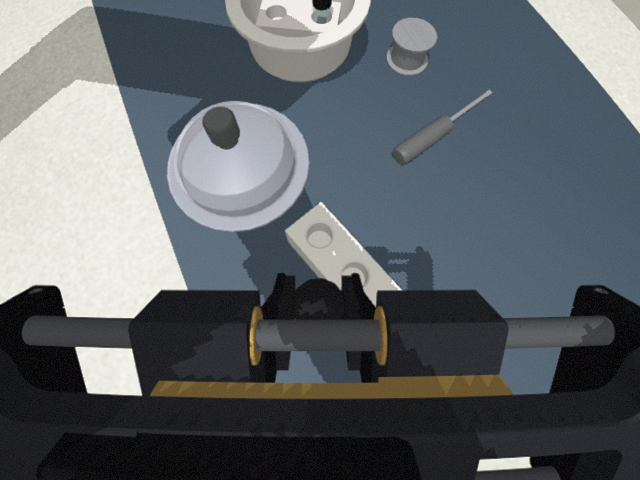

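The wrist view shows hole 2 free at (320,236) and the held cap at (318,295). The lid is flat at (238,160), and the short vial is still in the jar at (321,10). Now I'll measure the hole and the cap in this same frame.

Run:
```python
from h import *
W=np.load('pics/w6W.npy'); rgb=cv2.imread('pics/w6.png'); s=bot.read_state(); p0=s['position']; R=s['tcp_rot']
print('tcp',p0, 'grasp',p0-.019*R[:,2])
z=W[...,2]; g=p0-.019*R[:,2]
m=(np.hypot(W[...,0]-g[0],W[...,1]-g[1])<.02)&(z>.231)&(z<.245); v,u=np.nonzero(m); p=W[m]; print('cap',m.sum(),u.min(),u.max(),v.min(),v.max(),np.median(p,0),cv2.minEnclosingCircle((p[:,:2]*1000).astype(np.float32)))
for zz in (.228,.231,.234,.236,.238,.240,.243): print(zz,((z>zz-.0015)&(z<zz+.0015)&(np.hypot(W[...,0]-g[0],W[...,1]-g[1])<.02)).sum(),end=' ')
# hole: pixels below rack top inside hole region
xy=W[...,:2]; h=np.array([.458,-.304])
top=(abs(z-.0468)<.003)
v,u=np.mgrid[0:480,0:640]
# ray-plane intersection for all pixels at z=.047
M=bot.camera_model('wrist'); T=np.array(M['tool_from_camera']); Rc=R@T[:3,:3]; o=R@T[:3,3]+p0
n=cv2.undistortPoints(np.stack([u,v],-1).reshape(-1,1,2).astype(float),np.array(M['intrinsics']),np.array(M['D'])).reshape(480,640,2)
ray=np.dstack([n,np.ones((480,640))])@Rc.T; P=o+ray*((.047-o[2])/ray[...,2])[...,None]
hole=(np.hypot(P[...,0]-h[0],P[...,1]-h[1])<.020)&(z<.0435)&(z>0)
q=P[hole][:,:2]; print('\nhole',hole.sum(),q.mean(0),cv2.minEnclosingCircle((q*1000).astype(np.float32)))
g=cv2.cvtColor(rgb,cv2.COLOR_BGR2GRAY)
# rectified patch of rack top around hole, 0.2mm/px... save for view
xs=np.arange(.42,.50,.0002); ys=np.arange(-.345,-.265,.0002); X,Y=np.meshgrid(xs,ys); pts=np.stack([X,Y,np.full_like(X,.047)],-1).reshape(-1,3)
pc=(pts-o)@Rc; uv=cv2.projectPoints(pc.reshape(-1,1,3),np.zeros(3),np.zeros(3),np.array(M['intrinsics']),np.array(M['D']))[0].reshape(*X.shape,2).astype(np.float32)
rect=cv2.remap(g,uv[...,0],uv[...,1],cv2.INTER_CUBIC); cv2.imwrite('pics/rect.png',rect)
c=cv2.HoughCircles(cv2.GaussianBlur(rect,(9,9),0),cv2.HOUGH_GRADIENT,1,100,param1=60,param2=12,minRadius=62,maxRadius=73)
for a in (c[0][:4] if c is not None else []): print('hough',.42+a[0]*.0002,-.345+a[1]*.0002,a[2]*.2)
```

```text
tcp [ 0.42203786 -0.37828162  0.21353825] grasp [ 0.41753627 -0.38781107  0.22934727]
cap 2530 274 367 278 319 [ 0.41898343 -0.38423506  0.23694798] ((418.69244384765625, -385.4293212890625), 19.747066497802734)
0.228 67 0.231 87 0.234 166 0.236 1722 0.238 1536 0.24 154 0.243 142 
hole 475 [ 0.45705038 -0.30402709] ((457.1483154296875, -303.8085021972656), 13.221185684204102)
```

View pics/rect.png

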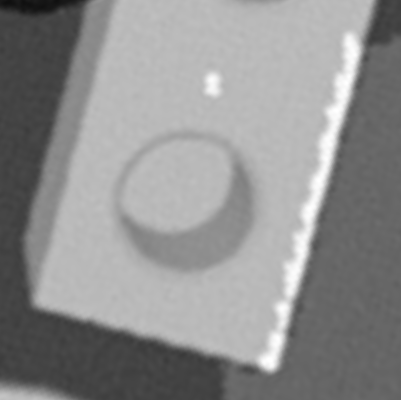

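```bash
cat >> h.py <<'E'
def avg(n=8):
    P=[];Rs=[];D=[];G=[]
    for _ in range(n):
        s=bot.read_state(); P.append(s['position']);Rs.append(s['tcp_rot'])
        rgb,d=bot.capture('wrist'); D.append(np.where(d>0,d,np.nan)); G.append(rgb)
    return np.array(P),Ro.from_matrix(np.array(Rs)).mean().as_matrix(),np.nanmedian(D,0),np.mean(G,0)
E
python3 - <<'E' 2>/dev/null
from h import *
Ps,R,d,rgb=avg(); p0=Ps.mean(0); print('std',Ps.std(0),'p',p0.round(4),'R',R.round(4).tolist(),bot.read_state()['time_s'])
M=bot.camera_model('wrist'); K=np.array(M['intrinsics']);Dd=np.array(M['D']);T=np.array(M['tool_from_camera']); Rc=R@T[:3,:3]; o=R@T[:3,3]+p0
v,u=np.mgrid[0:480,0:640]
n=cv2.undistortPoints(np.stack([u,v],-1).reshape(-1,1,2).astype(float),K,Dd).reshape(480,640,2)
ray=np.dstack([n,np.ones((480,640))])@Rc.T; W=o+ray*d[...,None]; z=W[...,2]
pl=lambda h:(o+ray*((h-o[2])/ray[...,2])[...,None])[...,:2]
m=(np.hypot(W[...,0]-.4715,W[...,1]+.358)<.12)&(z>.042)&(z<.052);print('rack z',np.median(z[m])); hz=np.median(z[m])
P=pl(hz); hole=(np.hypot(P[...,0]-.457,P[...,1]+.304)<.019)&(z<hz-.003)&(z>0)
# drop the occlusion shadow line: keep connected comp
q=P[hole]; print('hole depth',len(q),cv2.minEnclosingCircle((q*1000).astype(np.float32)))
g=p0-.019*R[:,2]; print('grasp',g)
m=(np.hypot(W[...,0]-g[0],W[...,1]-g[1])<.016)&(z>.233)&(z<.241); cz=np.median(z[m]); print('cap z',cz)
P=pl(cz); xh=np.array([R[0,2],R[1,2]]);xh/=np.hypot(*xh); yh=R[:2,1]/np.hypot(*R[:2,1])
w=P[m]-g[:2]; a=w@xh; b=w@yh
for lo in np.arange(-14,14,2): 
    k=(b*1000>=lo)&(b*1000<lo+2); print(lo,k.sum(),(a[k].min()*1000).round(1) if k.any() else '',(a[k].max()*1000).round(1) if k.any() else '')
print('cap a min/max, finger line 0; xh',xh,'yh',yh)
E
```

```text
std [0.00034144 0.0004508  0.00061977] p [ 0.4227 -0.3774  0.2146] R [[0.354, 0.9049, 0.2365], [0.7538, -0.4257, 0.5006], [0.5537, 0.001, -0.8327]] 20.1667
rack z 0.04647035261458399
hole depth 483 ((457.1210632324219, -306.333740234375), 13.351433753967285)
grasp [ 0.41818558 -0.38688064  0.23044841]
cap z 0.23800701834887647
-14 107 -4.2 8.6
-12 119 -4.2 10.0
-10 169 -4.2 11.3
-8 152 -4.2 12.7
-6 204 -4.2 13.6
-4 164 -4.2 13.6
-2 209 -4.2 14.1
0 166 -4.2 14.1
2 199 -4.2 13.6
4 152 -4.2 12.7
6 169 -4.2 11.8
8 114 -4.2 9.5
10 111 -4.2 8.6
12 38 4.6 8.6
cap a min/max, finger line 0; xh [0.42713522 0.90418776] yh [ 0.90485148 -0.42572737]
```

```bash
python3 - <<'E' 2>/dev/null
from h import *
Ps,R,d,rgb=avg(); p0=Ps.mean(0); print('p',p0.round(4),'R',R.round(4).tolist())
M=bot.camera_model('wrist'); K=np.array(M['intrinsics']);Dd=np.array(M['D']);T=np.array(M['tool_from_camera']); Rc=R@T[:3,:3]; o=R@T[:3,3]+p0
s=.0002; xs=np.arange(.42,.50,s); ys=np.arange(-.345,-.265,s); X,Y=np.meshgrid(xs,ys); pts=np.stack([X,Y,np.full_like(X,.047)],-1).reshape(-1,3)
uv=cv2.projectPoints(((pts-o)@Rc).reshape(-1,1,3),np.zeros(3),np.zeros(3),K,Dd)[0].reshape(*X.shape,2).astype(np.float32)
g=rgb.mean(-1).astype(np.float32); rect=cv2.GaussianBlur(cv2.remap(g,uv[...,0],uv[...,1],cv2.INTER_CUBIC),(0,0),3)
gx=cv2.Sobel(rect,cv2.CV_32F,1,0);gy=cv2.Sobel(rect,cv2.CV_32F,0,1)
th=np.linspace(0,2*np.pi,180,endpoint=False); c,sn=np.cos(th),np.sin(th)
best=[]
for r in np.arange(12.9,14.2,.2)/1000/s:
  for cx in range(160,215):
    for cy in range(165,235):
      ix=(cx+r*c).astype(int); iy=(cy+r*sn).astype(int); best.append((np.clip(gx[iy,ix]*c+gy[iy,ix]*sn,0,15).mean(),.42+cx*s,-.345+cy*s,r*s*1000))
best.sort(reverse=True); [print(np.round(b,4)) for b in best[:3]]; b=np.array(best[:40]); print(b.mean(0),b.std(0))
h=np.array(best[0][1:3])
gr=p0-.019*R[:,2]; xh=R[:2,2]/np.hypot(*R[:2,2]); yh=R[:2,1]/np.hypot(*R[:2,1]); vial=gr[:2]+.0021*xh-.0008*yh
print('vial',vial,'hole-vial',h-vial)
D=np.array([*(h-vial),0]); print('tool',R.T@D*1000, 'down unit',R.T@[0,0,-1])
E
```

```text
p [ 0.4228 -0.3786  0.2154] R [[0.3539, 0.9046, 0.2375], [0.7549, -0.4262, 0.4985], [0.5521, 0.0029, -0.8338]]
[14.6201  0.4568 -0.3074 14.1   ]
[14.5764  0.457  -0.3074 14.1   ]
[14.5482  0.4568 -0.3072 14.1   ]
[14.20326635  0.456865   -0.30743    14.035     ] [0.20130834 0.00029458 0.00025515 0.09367497]
vial [ 0.41850605 -0.38580081] hole-vial [0.03829395 0.07840081]
tool [72.73913686  1.23076444 48.17277415] down unit [-0.55212232 -0.00287811  0.83375815]
```

Call:
move_arm --increments '[{"xyz": [24.3,0.4,16.1],"roll": 0,"grip": 0},{"xyz": [24.3,0.4,16.1],"roll": 0,"grip": 0},{"xyz": [24.3,0.4,16.1],"roll": 0,"grip": 0},{"xyz": [-11,0,16.7],"roll": 0,"grip": 0},{"xyz": [-11,0,16.7],"roll": 0,"grip": 0}]'

```text
time_s: 20.98
position: [0.4622, -0.299, 0.1759]
tcp_rot: [[0.351, 0.906, 0.238], [0.757, -0.424, 0.497], [0.551, 0.005, -0.835]]
force: [-0.5, -0.7, -0.1]
opening: 0.272
grasp_force: 29.9
```

Call:
move_arm --increments '[{"xyz": [-11,0,16.7],"roll": 0,"grip": 0},{"xyz": [-11,0,16.7],"roll": 0,"grip": 0},{"xyz": [-9.9,0,15],"roll": 0,"grip": 0},{"xyz": [0,0,0],"roll": 0,"grip": 0}]'

```text
time_s: 21.32
position: [0.4602, -0.2987, 0.1144]
tcp_rot: [[0.356, 0.905, 0.235], [0.752, -0.426, 0.502], [0.554, -0.002, -0.832]]
force: [-0.8, 0.5, 0.1]
opening: 0.272
grasp_force: 29.9
```

```bash
python3 - <<'E' 2>/dev/null
from h import *
Ps,R,d,rgb=avg(6); p=Ps.mean(0); print('p',p.round(4),R.round(4).tolist(), bot.read_state()['force'],bot.read_state()['time_s'])
gr=p-.019*R[:,2]; xh=R[:2,2]/np.hypot(*R[:2,2]); yh=R[:2,1]/np.hypot(*R[:2,1]); print('vial',gr[:2]+.0021*xh-.0008*yh)
for c in ['side','top']:
    im,d=bot.capture(c); W=cloud(c,d); cv2.imwrite(f'pics/{c}7.png',im[...,::-1])
    if c=='side':
        k=cv2.resize(im[370:480,230:390,::-1],None,fx=5,fy=5,interpolation=cv2.INTER_CUBIC); cv2.imwrite('pics/s7c.png',k)
E
```

```text
p [ 0.4613 -0.3     0.117 ] [[0.3546, 0.9044, 0.2373], [0.754, -0.4267, 0.4994], [0.5529, 0.0018, -0.8333]] [-0.10443836  0.11465215  0.04617063] 21.6167
vial [ 0.45699162 -0.30728513]
```

View pics/s7c.png

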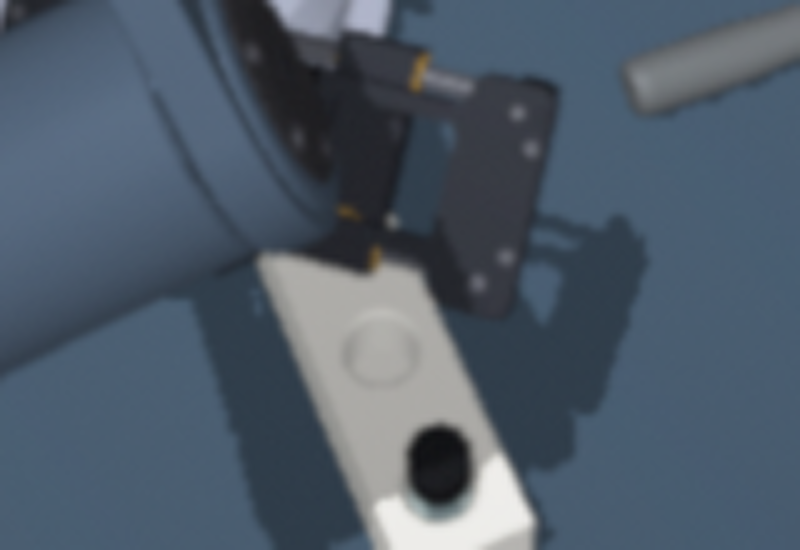

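The crop confirms the vial is over the rack's far end, at about (380,265), with hole 1 clear at (383,350) and the rack vial untouched at (440,460). Next I'll lower it while watching the force.

Call:
move_arm --increments '[{"xyz": [-4.8,0,8.4],"roll": 0,"grip": 0},{"xyz": [-2.2,0,3.3],"roll": 0,"grip": 0},{"xyz": [-1.1,0,1.7],"roll": 0,"grip": 0},{"xyz": [-0.6,0,0.8],"roll": 0,"grip": 0},{"xyz": [0,0,0],"roll": 0,"grip": 0}]'

```text
time_s: 22.13
position: [0.4616, -0.2994, 0.1001]
tcp_rot: [[0.355, 0.904, 0.237], [0.754, -0.427, 0.499], [0.553, 0.002, -0.833]]
force: [0.7, -0.7, 0.5]
opening: 0.274
grasp_force: 29.9
```

Call:
move_arm --increments '[{"xyz": [-0.6,0,0.8],"roll": 0,"grip": 0},{"xyz": [-0.6,0,0.8],"roll": 0,"grip": 0},{"xyz": [0,0,0],"roll": 0,"grip": 0}]'

```text
time_s: 22.38
position: [0.4617, -0.2998, 0.0985]
tcp_rot: [[0.354, 0.904, 0.238], [0.755, -0.427, 0.498], [0.552, 0.003, -0.834]]
force: [-0.2, -0.5, -0.1]
opening: 0.273
grasp_force: 29.9
```

Call:
move_arm --increments '[{"xyz": [-1.1,0,1.7],"roll": 0,"grip": 0},{"xyz": [-1.1,0,1.7],"roll": 0,"grip": 0},{"xyz": [-1.1,0,1.7],"roll": 0,"grip": 0},{"xyz": [0,0,0],"roll": 0,"grip": 0}]'

```text
time_s: 22.72
position: [0.4616, -0.2995, 0.0921]
tcp_rot: [[0.355, 0.904, 0.237], [0.754, -0.427, 0.499], [0.552, 0.002, -0.834]]
force: [0.0, -0.6, -0.4]
opening: 0.27
grasp_force: 29.9
```

Call:
move_arm --increments '[{"xyz": [-2.2,0,3.3],"roll": 0,"grip": 0},{"xyz": [-2.2,0,3.3],"roll": 0,"grip": 0},{"xyz": [-2.2,0,3.3],"roll": 0,"grip": 0},{"xyz": [0,0,0],"roll": 0,"grip": 0}]'

```text
time_s: 23.05
position: [0.4614, -0.2994, 0.0797]
tcp_rot: [[0.355, 0.904, 0.237], [0.754, -0.427, 0.5], [0.553, 0.001, -0.833]]
force: [0.1, 0.2, -0.9]
opening: 0.271
grasp_force: 29.9
```

Call:
move_arm --increments '[{"xyz": [-1.1,0,1.7],"roll": 0,"grip": 0},{"xyz": [-0.6,0,0.8],"roll": 0,"grip": 0},{"xyz": [0,0,0],"roll": 0,"grip": 0}]'

```text
time_s: 23.3
position: [0.4617, -0.2998, 0.0774]
tcp_rot: [[0.354, 0.904, 0.237], [0.755, -0.427, 0.499], [0.552, 0.002, -0.834]]
force: [0.3, 0.7, -0.7]
opening: 0.268
grasp_force: 29.9
```

Call:
move_arm --increments '[{"xyz": [-0.6,0,0.8],"roll": 0,"grip": 0},{"xyz": [-0.6,0,0.8],"roll": 0,"grip": 0},{"xyz": [-0.6,0,0.8],"roll": 0,"grip": 0},{"xyz": [0,0,0],"roll": 0,"grip": 0}]'

```text
time_s: 23.63
position: [0.4616, -0.2999, 0.0745]
tcp_rot: [[0.354, 0.904, 0.238], [0.755, -0.427, 0.499], [0.552, 0.003, -0.834]]
force: [-0.7, 0.3, -1.3]
opening: 0.271
grasp_force: 29.9
```

Call:
move_arm --increments '[{"xyz": [-0.6,0,0.8],"roll": 0,"grip": 0},{"xyz": [0,0,0],"roll": 0,"grip": 0}]'

```text
time_s: 23.8
position: [0.4616, -0.3, 0.0735]
tcp_rot: [[0.354, 0.904, 0.238], [0.755, -0.427, 0.498], [0.552, 0.003, -0.834]]
force: [0.3, 0.3, 0.5]
opening: 0.271
grasp_force: 29.9
```

Call:
move_arm --increments '[{"xyz": [-0.6,0,0.8],"roll": 0,"grip": 0},{"xyz": [0,0,0],"roll": 0,"grip": 0}]'

```text
time_s: 23.97
position: [0.4617, -0.3, 0.0731]
tcp_rot: [[0.354, 0.904, 0.238], [0.754, -0.427, 0.499], [0.553, 0.003, -0.833]]
force: [-0.8, -0.6, 4.1]
opening: 0.27
grasp_force: 29.9
```

The foot is on the hole's floor. I'll release and back out along the tool axis.

Call:
move_arm --increments '[{"xyz": [0,0,0],"roll": 0,"grip": 50},{"xyz": [0,0,0],"roll": 0,"grip": 50},{"xyz": [0,0,0],"roll": 0,"grip": 50},{"xyz": [0,0,0],"roll": 0,"grip": 50},{"xyz": [0,0,-5],"roll": 0,"grip": 50}]'

```text
time_s: 24.38
position: [0.4601, -0.3017, 0.0762]
tcp_rot: [[0.354, 0.905, 0.236], [0.754, -0.426, 0.5], [0.553, 0.001, -0.833]]
force: [-0.5, 0.9, 0.6]
opening: 0.482
grasp_force: 0.0
```

Call:
move_arm --increments '[{"xyz": [0,0,-15],"roll": 0,"grip": 50},{"xyz": [0,0,-25],"roll": 0,"grip": 50},{"xyz": [0,0,-35],"roll": 0,"grip": 50},{"xyz": [0,0,-35],"roll": 0,"grip": 50},{"xyz": [0,0,-35],"roll": 0,"grip": 50}]'

```text
time_s: 24.8
position: [0.4253, -0.3753, 0.1991]
tcp_rot: [[0.355, 0.905, 0.237], [0.754, -0.426, 0.499], [0.552, 0.002, -0.834]]
force: [0.4, -0.8, -0.5]
opening: 0.495
grasp_force: 0.0
```

```bash
python3 - <<'E' 2>/dev/null
from h import *
log()
for c in ['wrist','top']:
    rgb,d=bot.capture(c); cv2.imwrite(f'pics/{c}9.png',rgb[...,::-1]); W=cloud(c,d); z=W[...,2]
    dark=rgb.max(-1)<60
    for nm,h,lo,hi in [('tall',(.4575,-.306),.09,.105),('short',(.586,-.0425),.085,.104),('rackv',(.487,-.412),.062,.085)]:
        m=dark&(np.hypot(W[...,0]-h[0],W[...,1]-h[1])<.02)&(z>lo)&(z<hi); p=W[m]
        print(c,nm,len(p),np.median(p,0).round(4) if len(p) else '',cv2.minEnclosingCircle((p[:,:2]*1000).astype(np.float32)) if len(p) else '')
    m=(np.hypot(W[...,0]-.411,W[...,1]+.166)<.095)&(z>.07)&(z<.12); p=W[m]; print('knob',len(p),p.max(0) if len(p) else '')
    if c=='wrist': cv2.imwrite('pics/fin.png',rgb[...,::-1])
E
```

```text
t 24.8 p [ 0.4253 -0.3753  0.1991] R [[0.355, 0.905, 0.237], [0.754, -0.426, 0.499], [0.552, 0.002, -0.834]] j [-66.3   35.92  84.49  24.84  83.68 -49.21] F [ 0.4 -0.8 -0.5] op 0.495 g 0.0
wrist tall 559 [ 0.4571 -0.3161  0.101 ] ((457.46783447265625, -315.10711669921875), 11.790770530700684)
wrist short 0  
wrist rackv 29 [ 0.4956 -0.4175  0.0772] ((494.953369140625, -417.03106689453125), 3.5816824436187744)
knob 1249 [ 0.42928945 -0.16008328  0.10391705]
top tall 55 [ 0.4572 -0.3035  0.0962] ((457.061279296875, -303.9031677246094), 10.997776985168457)
top short 51 [ 0.584  -0.0422  0.0925] ((584.7323608398438, -40.92452621459961), 10.298515319824219)
top rackv 56 [ 0.4859 -0.4114  0.071 ] ((486.5849609375, -411.1777648925781), 12.278711318969727)
knob 142 [ 0.44111179 -0.14647772  0.1075498 ]
```

View pics/fin.png

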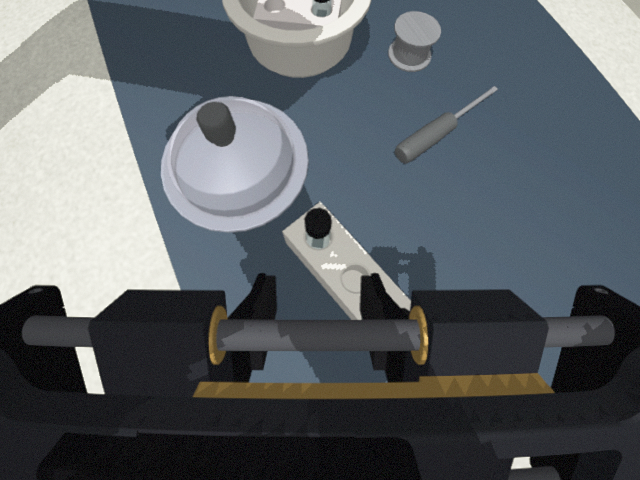

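The tall vial stands home in hole 2 at (318,225), with its top at 0.096 where 0.097 is expected. The lid is flat at (235,160), the short vial is still in the jar at (322,8), and the gripper is clear of everything. Handing in.

```bash
python3 -c "
from rig import bot
print(bot.hand_in())"
```

```text
the job is handed in; nothing more can be done
None
```

Job handed in with no verdict returned: the lid is rim-down on the mat, the tall vial is fully home in rack hole 2, and nothing else looked disturbed; the rows have no tilt control (I tried an unlisted "pitch" key once and it was refused), so I leaned the gripper about 33° by pushing the arm past its reach limit in free space.

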